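# Run one batch of jars through the pneumatic mixing deck

## Task

Someone has left the air valve part open: first turn its red lever fully shut, and only then stand every blue-capped jar upright on the mixing deck. With the jars on the deck, turn the air fully on, press the yellow treadle down to its stop and hold it there for a full second, let it come back up, and turn the air fully off again, keeping all the jars on the deck until then. Finally stand the blue-capped jars upright in the white tray; the grey-capped jar stays in the blue tray and the other things on the bench are left alone.

Things in the scene. Friction and masses are not known exactly. Their poses are not given: they have to be found in the camera images.
- jar1_mid (a point): squat round specimen jar with a light blue cap, clear sides and a white band, 48 mm across, 40 mm tall, about 90 g; the point is its centre, 20 mm above its underside, z is up its axis. There are two or three blue-capped jars in a run; an absent one reads None. Blue-capped jars start upright in the blue tray, in a row along its y about 60 mm apart.
- jar2_mid (a point): squat round specimen jar with a light blue cap, clear sides and a white band, 48 mm across, 40 mm tall, about 90 g; the point is its centre, 20 mm above its underside, z is up its axis. There are two or three blue-capped jars in a run; an absent one reads None. Blue-capped jars start upright in the blue tray, in a row along its y about 60 mm apart.
- jar3_mid (a point): squat round specimen jar with a light blue cap, clear sides and a white band, 48 mm across, 40 mm tall, about 90 g; the point is its centre, 20 mm above its underside, z is up its axis. There are two or three blue-capped jars in a run; an absent one reads None. Blue-capped jars start upright in the blue tray, in a row along its y about 60 mm apart.
- greyjar_mid (a point): the same kind of jar with a grey cap, also standing in the blue tray's row; the point is its centre, 20 mm above its underside. It stays there.
- intake_in (a point): centre of the inner floor of the fixed blue tray, 115 mm (x) by 255 mm (y) outside, walls 5 mm thick rising 8 mm above the floor, floor 6 mm above the bench; x and y run along its sides
- outtake_in (a point): centre of the inner floor of the fixed white tray, 115 mm (x) by 205 mm (y) outside, walls 5 mm thick rising 8 mm above the floor, floor 6 mm above the bench; x and y run along its sides. It has room for three jars in a row along y, 60 mm apart
- deck_in (a point): centre of the black rubber floor of the fixed steel mixing deck, 115 mm (x) by 205 mm (y) outside, walls 5 mm thick rising 8 mm above the floor, floor 30 mm above the bench; x and y run along its sides; a grey control strip 30 mm high lies along its far side. It has room for three jars in a row along y, 60 mm apart
- valve (a joint): angle of the air valve's lever: 0 fully shut (lever across the brass pipe, towards the robot's side), 1.571 fully open (lever along the pipe); it grows counter-clockwise seen from above and stays where it is left (about 2 N at the grip). It starts part open, 0.35 to 1.2
- valve_pivot (a point): point on the valve's upright turning axis, at the lever's mid-height, 72 mm above the bench; fixed. Seen in this frame the shut lever points to -x and the open lever to -y
- valve_grip (a point): centre of the red grip of the lever, 75 mm from the turning axis and at the same height; the level grip bar is 14 mm wide and 14 mm high and reaches from 40 to 102 mm from the axis; its length runs along the x of this frame. The valve's body below rises to 53 mm within 25 mm of the axis
- treadle (a joint): angle of the spring treadle: 0 up, grows as it is pressed, 0.30 at its stop; it springs back by itself. About 8 N at the press point holds it at the stop
- treadle_press (a point): point on the top face of the yellow pad (75 by 74 mm), on its middle line, 95 mm from the hinge; it stands about 73 mm above the bench when up and about 46 mm when at the stop, and moves about 8 mm away from the hinge on the way. This frame is level while the treadle is up; the pad slopes up towards its -x; the hinge lies along y at its +x end, 32 mm above the bench
- tipbox: orange pipette-tip box, 75 by 110 by 55 mm; bystander, leave alone; origin at the middle of its underside
- ethanol: bottle with a red cap, 60 mm across, 150 mm tall; bystander, leave alone; origin at the middle of its underside
- pen: black marker pen, 130 mm long; bystander, leave alone; origin at the middle of its underside
- timer: round white timer, 60 mm across, 22 mm tall; bystander, leave alone; origin at the middle of its underside
- labels: small cardboard box, 50 by 70 by 30 mm; bystander, leave alone; origin at the middle of its underside
- stock: white-capped stock jar, 56 mm across, 100 mm tall; bystander, leave alone; origin at the middle of its underside
Not all that is in view belongs to the job. Leave any green or purple look-alike of the part that bears jar3_mid alone.

How it is judged (in metres and radians):
On the way, in this order (a step that is already met when the one before it is completed fails the run):
1. the air valve is fully shut (value of joint valve below 0.12 rad), for 0.2 s.
2. every blue-capped jar stands on the deck, the valve still shut and the treadle up (x of jar1_mid in the frame of deck_in between -0.035 and 0.035 m and y of jar1_mid in the frame of deck_in between -0.08 and 0.08 m and z of jar1_mid in the frame of deck_in between 0.014 and 0.026 m and angle between each of jar1_mid, jar2_mid, jar3_mid's own z axis and vertical below 0.12 rad and x of jar2_mid in the frame of deck_in between -0.035 and 0.035 m and y of jar2_mid in the frame of deck_in between -0.08 and 0.08 m and z of jar2_mid in the frame of deck_in between 0.014 and 0.026 m and x of jar3_mid in the frame of deck_in between -0.035 and 0.035 m and y of jar3_mid in the frame of deck_in between -0.08 and 0.08 m and z of jar3_mid in the frame of deck_in between 0.014 and 0.026 m and value of joint valve below 0.12 rad and value of joint treadle below 0.05 rad), for 0.2 s.
3. the valve is fully open with every blue-capped jar on the deck (x of jar1_mid in the frame of deck_in between -0.035 and 0.035 m and y of jar1_mid in the frame of deck_in between -0.08 and 0.08 m and z of jar1_mid in the frame of deck_in between 0.014 and 0.026 m and angle between each of jar1_mid, jar2_mid, jar3_mid's own z axis and vertical below 0.12 rad and x of jar2_mid in the frame of deck_in between -0.035 and 0.035 m and y of jar2_mid in the frame of deck_in between -0.08 and 0.08 m and z of jar2_mid in the frame of deck_in between 0.014 and 0.026 m and x of jar3_mid in the frame of deck_in between -0.035 and 0.035 m and y of jar3_mid in the frame of deck_in between -0.08 and 0.08 m and z of jar3_mid in the frame of deck_in between 0.014 and 0.026 m and value of joint valve above 1.45 rad), for 0.2 s.
4. the treadle is held at its stop with the air on and the jars on the deck (all of step 3 and value of joint treadle above 0.265 rad), for 0.7 s.
5. the treadle is up and the valve fully shut again, the jars still on the deck (all of step 2), for 0.2 s.
At the end, for the whole second after the job is handed in: Every blue-capped jar present stands upright (within 7 degrees) on the floor of the white tray, the grey-capped jar is in the blue tray, the valve is shut (within 0.12 rad) and the treadle is up (below 0.05 rad) (x of jar1_mid in the frame of outtake_in between -0.035 and 0.035 m and y of jar1_mid in the frame of outtake_in between -0.08 and 0.08 m and z of jar1_mid in the frame of outtake_in between 0.014 and 0.026 m and angle between each of jar1_mid, jar2_mid, jar3_mid's own z axis and vertical below 0.12 rad and x of jar2_mid in the frame of outtake_in between -0.035 and 0.035 m and y of jar2_mid in the frame of outtake_in between -0.08 and 0.08 m and z of jar2_mid in the frame of outtake_in between 0.014 and 0.026 m and x of jar3_mid in the frame of outtake_in between -0.035 and 0.035 m and y of jar3_mid in the frame of outtake_in between -0.08 and 0.08 m and z of jar3_mid in the frame of outtake_in between 0.014 and 0.026 m and value of joint valve below 0.12 rad and value of joint treadle below 0.05 rad and x of greyjar_mid in the frame of intake_in between -0.06 and 0.06 m and y of greyjar_mid in the frame of intake_in between -0.13 and 0.13 m); the robot touches nothing.
It fails at once if another thing on the bench (tip box, bottle, pen, timer, label box or stock jar) is moved by more than 3 cm (distance of any of tipbox, ethanol, pen, timer, labels, stock from where it was at the start of the episode above 0.03 m).
Of jar1, jar2, jar3 only 2 to 3 are there at a start; the rules pass over those that are not, and their reading is None.
At some moment in a run one of jar1, jar2, jar3 may be knocked a few centimetres aside while the robot is not near it.
It also fails if it takes over 210 s, if anything falls off the work surface, if the arm or the gripper's body presses on something with over 40 N, if the wrist force passes 120 N, or if a joint passes its speed limit or range.

## Robot

A 6-joint arm with a two-finger parallel gripper is mounted at the origin on the work surface. World frame = base frame: x ahead of the robot, y to its left, z up, the work surface at z = 0. Lengths are in mm, angles in rad, forces in N, time in s.
With the tool pointing down it reaches from about 275 to 975 mm from the base axis. Payload 8.4 kg.
Tool frame: the origin (TCP) lies at the centre of the arm's flange, where the gripper is bolted on; the fingertips stand 190 mm ahead of it and the grasp point (between the pads) lies 171 mm ahead of it; z points along the fingers, y is the direction in which the jaws open and shut (so a half turn about z gives the same grasp; the last joint's range is limited). The gripper opens to 92 mm and grips with 3 to 60 N. Pads are 20 mm wide; open, the fingers measure 128 mm over their backs; the gripper's body (75 mm by 189 mm) begins 69 mm behind the grasp point.
Start: joints at [1.272, 0.353, 1.633, -0, 1.155, -0.002], TCP at [182.787, 597.677, 404.683] pointing down, gripper open.
Joint ranges: [-2.63, 2.63], [-0.92, 2.1], [0.06, 2.66], [-1.3, 4.44], [0, 2.69], [-3.02, 3.02]. Speed limits (rad/s): [2.22, 2.22, 2.79, 3.14, 3.14, 3.14].

## Interface

Orientations are given as a 3x3 rotation matrix whose columns are the frame's x, y, z axes.
In Python, from bench import * gives the robot as it stands.
- The arm moves only by the shell command python3 -m jog 'ROWS' [FORCE]. ROWS is a JSON object of lists of equal length, an entry for each row: "gripper": the finger opening in cm, from 0 to 9.19; "offset": the shift along the tool's x, y, z in cm, a list of three; "twist": the turn, a rotation vector about the tool's x, y, z in degrees, a list of three. In form: {"gripper": [gripper, ...], "offset": [[x, y, z], ...], "twist": [[rx, ry, rz], ...]}. A call has 1 to 10 rows; each row is the pose to reach, as a shift and turn from the pose commanded when the call began, along the tool's axes at that moment; what a row does not reach only later rows make up. A row lasts 1/12 s, in which the tool goes at most 41.7 mm and 7.16 degrees, less where a joint would pass 70% of its speed; a pose out of reach is approached as far as the arm can. A call with a gripper value outside its range is refused whole. The fingers move at their own pace and stop on an object; FORCE is the grip in N (left out, the last holds). Time passes only in rows, so rows that repeat a pose let the fingers close. It gives the time, the measured TCP pose, the force and the opening at its end, in the units of the state.
- sense(): the state, without advancing time (a new reading comes with each control period).
- capture(name): name is "scene" or "top" or "wrist"; returns a dict with "pixels" (400x640x3 uint8, red, green, blue), "fx", "fy", "cx", "cy" (pixels), "k1" (the pictures are not rectified: a ray, as slopes to the right and down, at radius r is drawn at 1 + k1 r^2 times it, then the intrinsics apply), "T" (4x4, takes a point from camera to world coordinates). Camera axes: x right, y up, looking along -z (the intrinsics and any distortion apply to the point x, -y, -z); pixel columns grow to the right and rows downward; lengths in mm; the calibration is good to about 2 mm. A picture is of the moment at which its call begins. There is no depth.
- close_job(): hands the job in, once; it reports no verdict.
Trained networks look in a picture, given as the dict that the camera call returned (one of the last four; its "shot" number tells which), for a name from the list of things; names that differ only in an ending like _2 or _b are one class to them, and where a whole thing is asked for, a point or a joint stands for the part that bears it (a point fixed in the world has none). Each returns a list of dicts, best first, with "p" (0 to 1); they miss things now and then, are a little off and sometimes report something else, mostly with a low value. They report only what shows in the picture. A call takes as long as a camera call. They do not tell look-alikes from the thing itself.
- spot_in(thing, picture): "bbox" ([left, top, right, bottom] in pixels, round what is visible of it).
- silhouettes(thing, picture): "pixels" (400x640 bool, what is visible of it) and "bbox" ([left, top, right, bottom] in pixels, round what is visible of it).
The state is a dict: "time": time; "joints": joint angles; "joint_velocities": joint speeds; "joint_torque": joint torques, N m; "position": TCP position; "tcp_rot": TCP orientation; "contact_force": force on the tool from outside, world axes, zero at the start; "moment": the same for the moment, N m; "gripper_width": finger opening in mm.
Only numpy, scipy, OpenCV 4.12 (cv2) and the standard library are available. Lean on these libraries where they do the work, as an engineer would, in place of code of your own. Each camera call takes 0.05 s, during which the arm holds its last target.

## Working session

There is one attempt and no reset: what is moved stays moved. The work goes in short steps, Python scripts to look and compute and a shell command to move; the robot and the scene stay as the last step left them, time stands still between calls to the robot, and variables do not carry over. Pictures are saved under pics/ and viewed, and the job is handed in when it is done.

```bash
ls; mkdir -p pics; cat > h.py <<'E'
from bench import *
import numpy as np, cv2
def save(name,pic,crop=None,scale=1):
    im=pic["pixels"][:,:,::-1].copy()
    if crop: l,t,r,b=crop; im=im[t:b,l:r]
    if scale!=1: im=cv2.resize(im,None,fx=scale,fy=scale,interpolation=cv2.INTER_CUBIC)
    cv2.imwrite("pics/"+name+".png",im)
def ray(pic,u,v):
    xd=(u-pic["cx"])/pic["fx"]; yd=(v-pic["cy"])/pic["fy"]
    K=np.array([[1,0,0],[0,1,0],[0,0,1.]]); 
    p=cv2.undistortPoints(np.array([[[xd,yd]]],float),K,np.array([pic["k1"],0,0,0,0.]))[0,0]
    T=np.array(pic["T"]); d=T[:3,:3]@np.array([p[0],-p[1],-1]); return T[:3,3],d
def atz(pic,u,v,z):
    o,d=ray(pic,u,v); return o+d*(z-o[2])/d[2]
def proj(pic,P):
    T=np.array(pic["T"]); q=T[:3,:3].T@(np.array(P,float)-T[:3,3]); x,y=q[0]/-q[2],-q[1]/-q[2]
    s=1+pic["k1"]*(x*x+y*y); return pic["cx"]+pic["fx"]*x*s, pic["cy"]+pic["fy"]*y*s
E
python3 - <<'E'
from h import *
s=sense(); print(s)
for n in ["scene","top","wrist"]:
    p=capture(n); save(n+"0",p); print(n,p["fx"],p["k1"],np.round(p["T"],3).tolist())
E
```

```text
pics
{'time': 0.0, 'joints': array([ 1.27157948e+00,  3.53636844e-01,  1.63408978e+00, -9.89709042e-06,
        1.15521260e+00, -2.40556305e-03]), 'joint_velocities': array([-1.11823576e-03, -6.47508487e-04,  3.23733120e-05,  1.18964258e-03,
       -4.69947512e-04, -8.92373570e-04]), 'joint_torque': array([ 2.99327279e-03, -5.93859136e+01, -3.34200382e+01,  6.99589122e-02,
        2.35515414e-02, -1.01719531e-04]), 'position': array([182.73524329, 597.45968167, 403.98956284]), 'tcp_rot': array([[-9.56275132e-01,  2.92468326e-01, -3.88280401e-04],
       [ 2.92468583e-01,  9.56274263e-01, -1.28941323e-03],
       [-5.80997348e-06, -1.34659362e-03, -9.99999093e-01]]), 'contact_force': array([-0.64203138,  0.48071069,  0.14516915]), 'moment': array([ 0.01668493, -0.04108889,  0.02448944]), 'gripper_width': 91.85374796509531}
scene 435.08737290016217 -0.0896523976439338 [[-0.314, -0.809, 0.497, 1159.535], [0.949, -0.263, 0.171, 220.914], [-0.008, 0.525, 0.851, 1125.181], [0.0, 0.0, 0.0, 1.0]]
top 461.89117125821787 -0.07208421467326934 [[-0.01, 0.991, -0.134, 390.862], [-1.0, -0.012, -0.012, 14.389], [-0.013, 0.134, 0.991, 1260.9], [0.0, 0.0, 0.0, 1.0]]
wrist 285.57971209759273 -0.04300698723971676 [[0.293, -0.929, -0.227, 119.003], [0.956, 0.284, 0.071, 617.733], [-0.002, -0.237, 0.971, 384.439], [0.0, 0.0, 0.0, 1.0]]
```

View pics/top0.png

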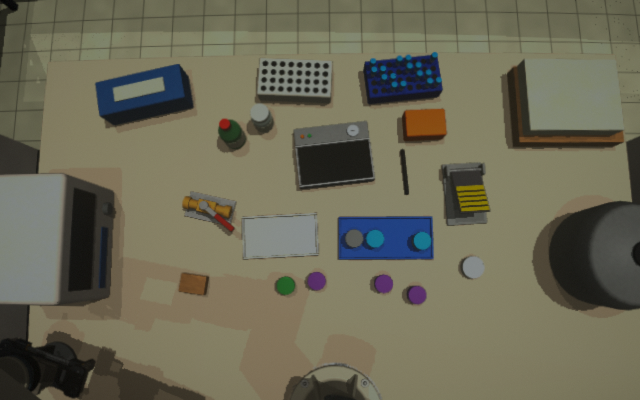

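View pics/scene0.png

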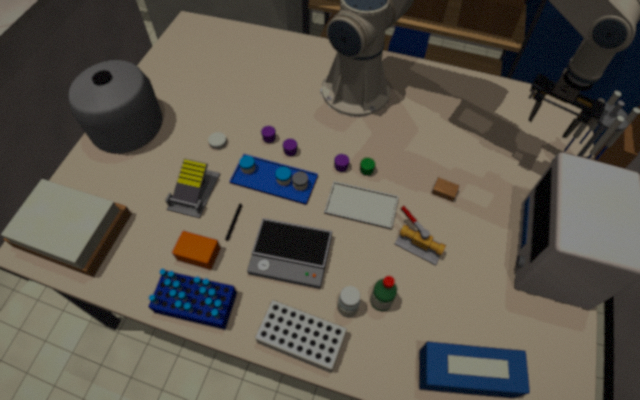

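View pics/wrist0.png

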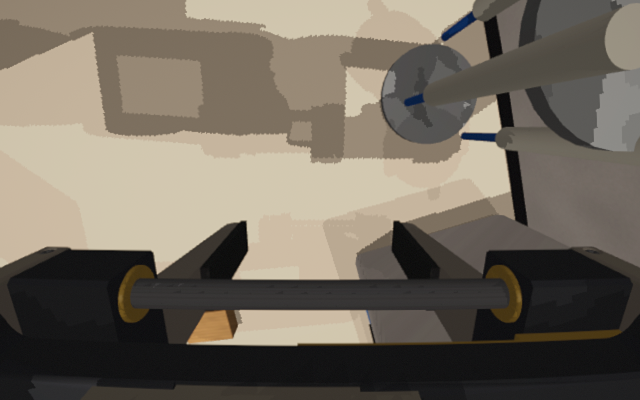

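```bash
python3 - <<'E'
from h import *
t=capture("top"); s=capture("scene")
save("topc",t,(170,140,500,310),2.4)
for pic,n in((t,"top"),(s,"scene")):
  for th in ["jar1_mid","greyjar_mid","valve_grip","treadle_press","tipbox","ethanol","pen","timer","labels","stock"]:
    try: r=spot_in(th,pic)
    except Exception as e: print(th,e); continue
    print(n,th,[(round(x["p"],2),np.round(x["bbox"]).tolist()) for x in r][:8])
E
```

```text
top jar1_mid [(0.69, [248.0, 108.0, 273.0, 132.0]), (0.68, [414.0, 230.0, 432.0, 252.0])]
top greyjar_mid [(0.68, [344.0, 230.0, 363.0, 246.0])]
top valve_grip [(0.56, [200.0, 199.0, 238.0, 235.0])]
top treadle_press [(0.69, [452.0, 164.0, 491.0, 216.0])]
top tipbox [(0.56, [400.0, 113.0, 445.0, 144.0])]
top ethanol [(0.82, [220.0, 120.0, 248.0, 149.0]), (0.63, [338.0, 217.0, 437.0, 260.0])]
top pen [(0.6, [400.0, 150.0, 411.0, 195.0])]
top timer [(0.6, [458.0, 259.0, 481.0, 281.0])]
top labels [(0.96, [180.0, 274.0, 209.0, 293.0])]
top stock [(0.58, [249.0, 108.0, 272.0, 131.0])]
scene jar1_mid []
scene greyjar_mid [(0.52, [292.0, 174.0, 308.0, 192.0])]
scene valve_grip [(0.83, [401.0, 208.0, 428.0, 239.0]), (0.58, [173.0, 160.0, 211.0, 208.0]), (0.31, [291.0, 174.0, 306.0, 192.0])]
scene treadle_press [(0.63, [171.0, 157.0, 210.0, 202.0])]
scene tipbox [(0.69, [369.0, 279.0, 397.0, 311.0]), (0.61, [171.0, 233.0, 217.0, 272.0])]
scene ethanol [(0.89, [370.0, 279.0, 397.0, 309.0])]
scene pen [(0.68, [227.0, 204.0, 242.0, 241.0])]
scene timer [(0.61, [208.0, 132.0, 225.0, 148.0])]
scene labels []
scene stock [(0.73, [339.0, 286.0, 362.0, 318.0])]
```

View pics/topc.png

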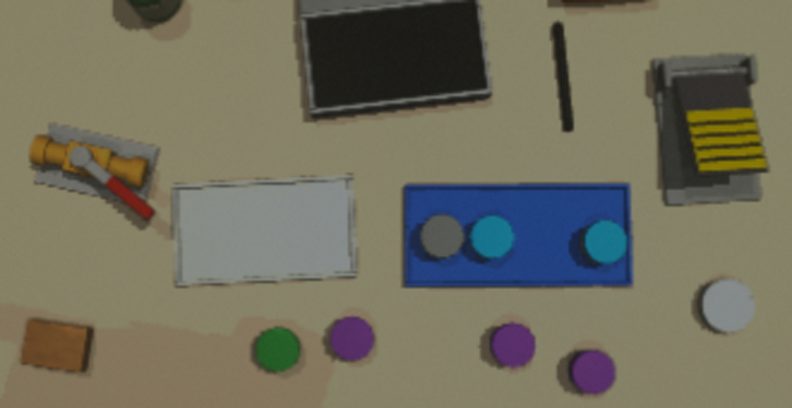

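```bash
python3 - <<'E'
from h import *
t=capture("top"); s=capture("scene")
for n,pic in(("top",t),("scene",s)):
  hsv=cv2.cvtColor(pic["pixels"],cv2.COLOR_RGB2HSV)
  H,S,V=[hsv[...,i].astype(int) for i in range(3)]
  M={"cyan":((H>90)&(H<103)&(S>150)&(V>90)),"tray":((H>105)&(H<120)&(S>150)&(V>60)),"white":((S<45)&(V>130)),
   "red":(((H<5)|(H>174))&(S>170)&(V>70)),"yellow":((H>22)&(H<32)&(S>200)),"black":(V<40),"orange":((H>8)&(H<22)&(S>200))}
  for k,m in M.items():
    nn,l,st,c=cv2.connectedComponentsWithStats(m.astype(np.uint8))
    for i in range(1,nn):
      if st[i,4]>(25 if k in("red","yellow") else 60):
        pts=np.argwhere(l==i)[:,::-1].astype(np.float32)
        print(n,k,st[i].tolist(),np.round(c[i],1), cv2.boxPoints(cv2.minAreaRect(pts)).round(0).tolist() if k in("tray","white","red","black") else "")
# jar guesses
for u,v in((375,238.8),(422.5,241),(354.2,238.3)): print("jar",atz(t,u,v,46).round(0))
def C(x,y): return 170+x/2.4,140+y/2.4
for nm,L,z in(("intake",[(405,185),(630,184),(631,286),(404,286)],14),("out",[(173,184),(353,176),(357,276),(177,286)],14),("deck",[(304,14),(478,0),(491,93),(312,110)],38)):
  P=np.array([atz(t,*C(*q),z)[:2] for q in L]); print(nm,P.round(0).tolist(),P.mean(0).round(0),[np.linalg.norm(P[i]-P[(i+1)%4]).round(0) for i in range(4)])
print("pivot",atz(t,*C(80,155),76).round(0),"grip ends",atz(t,*C(108,182),79).round(0),atz(t,*C(152,215),79).round(0))
for q,z in(((687,112),0),((752,108),0),((766,170),80),((700,171),80)): print("pad",atz(t,*C(*q),79 if z else 60).round(0))
save("topd",t,(270,110,510,290),3.3); save("scd",s,(150,130,450,280),2.6)
E
```

```text
top cyan [366, 230, 18, 18, 255] [374.8 238.2] 
top cyan [414, 232, 17, 18, 250] [422.1 240.4] 
top tray [410, 56, 21, 8, 62] [419.5  58.4] [[409.0, 58.0], [430.0, 54.0], [431.0, 59.0], [410.0, 63.0]]
top tray [419, 59, 21, 24, 129] [431.6  68.4] [[418.0, 64.0], [436.0, 59.0], [442.0, 79.0], [423.0, 85.0]]
top tray [368, 60, 74, 38, 713] [396.   81.9] [[366.0, 62.0], [438.0, 55.0], [441.0, 90.0], [369.0, 97.0]]
top tray [96, 65, 89, 50, 1903] [140.4  89.9] [[93.0, 83.0], [178.0, 64.0], [185.0, 96.0], [100.0, 115.0]]
top tray [339, 217, 94, 42, 2959] [385.9 236.9] [[339.0, 217.0], [432.0, 217.0], [432.0, 258.0], [339.0, 258.0]]
top white [472, 42, 14, 10, 76] [478.5  46.1] [[472.0, 51.0], [472.0, 42.0], [485.0, 43.0], [484.0, 52.0]]
top white [258, 58, 74, 38, 1107] [294.3  76.1] [[258.0, 92.0], [259.0, 57.0], [331.0, 60.0], [330.0, 95.0]]
top white [526, 59, 97, 70, 5224] [569.1  96.5] [[526.0, 59.0], [622.0, 59.0], [622.0, 128.0], [526.0, 128.0]]
top white [114, 78, 50, 21, 555] [138.8  88.4] [[113.0, 88.0], [161.0, 77.0], [164.0, 89.0], [115.0, 100.0]]
top white [250, 104, 18, 17, 
[... 8304 characters left out ...]
-112.   46.]
jar [ 448. -237.   46.]
jar [457. -58.  46.]
intake [[517.0, -19.0], [515.0, -273.0], [400.0, -270.0], [403.0, -16.0]] [ 459. -145.] [np.float64(255.0), np.float64(115.0), np.float64(254.0), np.float64(113.0)]
out [[521.0, 244.0], [528.0, 40.0], [415.0, 36.0], [406.0, 239.0]] [467. 140.] [np.float64(205.0), np.float64(113.0), np.float64(202.0), np.float64(115.0)]
deck [[710.0, 93.0], [724.0, -104.0], [617.0, -116.0], [600.0, 85.0]] [663. -11.] [np.float64(198.0), np.float64(108.0), np.float64(201.0), np.float64(111.0)]
pivot [547. 335.  76.] grip ends [517. 303.  79.] [481. 255.  79.]
pad [ 589. -329.   60.]
pad [ 593. -402.   60.]
pad [ 522. -407.   79.]
pad [ 521. -335.   79.]
```

```bash
ls pics
```

```text
scd.png
scene0.png
top0.png
topc.png
topd.png
wrist0.png
```

View pics/topd.png

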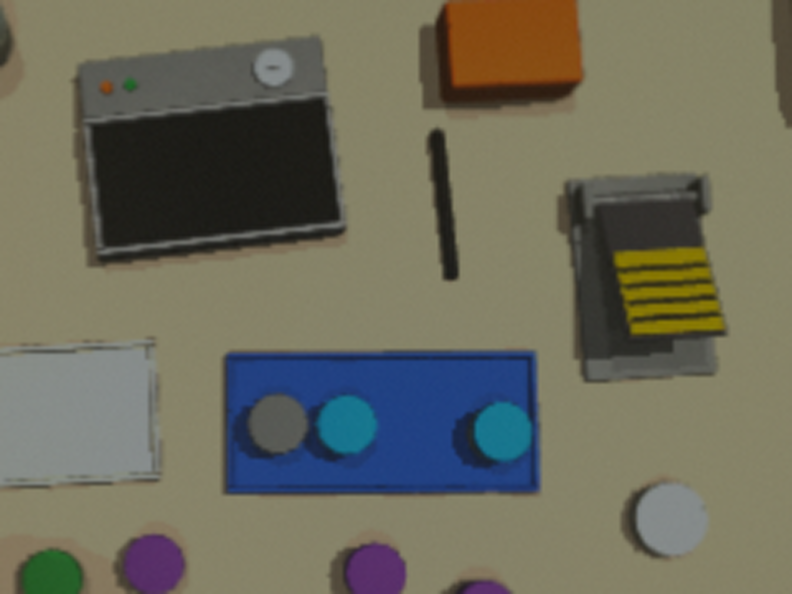

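View pics/scd.png

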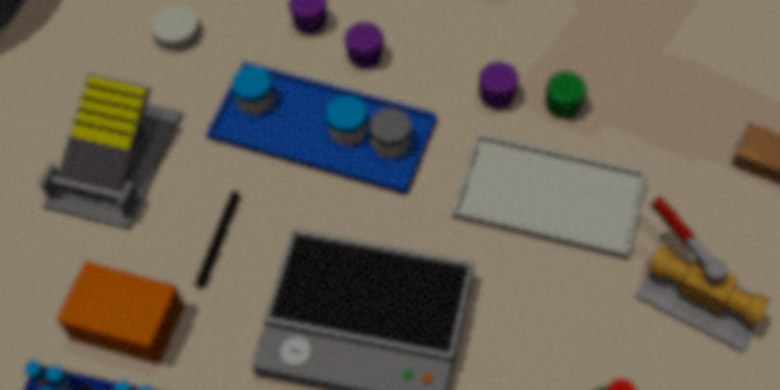

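```bash
cat >> h.py <<'E'
def go(x,y,z,yd=None):
    "grasp point target (mm), jaw-axis (tool y) world angle deg, tool down; prints offset cm + twist"
    s=sense(); R=np.array(s["tcp_rot"]); p=np.array(s["position"]); g=p+R[:,2]*171
    a=np.degrees(np.arctan2(R[1,1],R[0,1]))
    d=R.T@(np.array([x,y,z])+[0,0,171]-p)
    tw=0 if yd is None else -((yd-a+180)%360-180)
    n=max(np.linalg.norm(d)/41.7,abs(tw)/7.16)
    print("grasp",g.round(1),"yaw %.1f"%a,"-> offset cm",(d/10).round(2),"twist z %.1f"%tw,"rows>=%.1f"%n,"F",np.round(s["contact_force"],1),"w %.1f"%s["gripper_width"],"t %.1f"%s["time"])
def cyan(pic,z):
    hsv=cv2.cvtColor(pic["pixels"],cv2.COLOR_RGB2HSV)
    H,S,V=[hsv[...,i].astype(int) for i in range(3)]
    n,l,st,c=cv2.connectedComponentsWithStats(((H>90)&(H<103)&(S>150)&(V>60)).astype(np.uint8))
    return [(c[i].round(1).tolist(),int(st[i,4]),atz(pic,*c[i],z).round(0)[:2].tolist()) for i in range(1,n) if st[i,4]>60]
E
python3 - <<'E'
from h import *
t=capture("top"); s=capture("scene")
def tri(a,b):
    o1,d1=ray(t,*a);o2,d2=ray(s,*b);d1=d1/np.linalg.norm(d1);d2=d2/np.linalg.norm(d2)
    A=np.stack([d1,-d2],1);k=np.linalg.lstsq(A,o2-o1,rcond=None)[0]
    P,Q=o1+k[0]*d1,o2+k[1]*d2; return ((P+Q)/2).round(1),np.linalg.norm(P-Q).round(1)
Ct=lambda x,y:(270+x/3.3,110+y/3.3); Cs=lambda x,y:(150+x/2.6,130+y/2.6); Cc=lambda x,y:(170+x/2.4,140+y/2.4)
print("cap",tri((374.8,238.2),Cs(347,111)),tri((422.1,240.4),Cs(254,82)))
print("grip tip",tri(Cc(150,214),Cs(659,203)),"pivot",tri(Cc(80,155),Cs(713,268)))
print("pad near",tri(Ct(722,332),Cs(90,77)),tri(Ct(630,333),Cs(147,89)))
print("deck far edge far corner",tri(Ct(322,97),Cs(261,322)),tri(Ct(90,122),Cs(460,350)))
print("hinge",atz(t,*Ct(578,190),35),atz(t,*Ct(705,185),35))
print("hinge sc",atz(s,*Cs(50,178),35),atz(s,*Cs(135,193),35))
go(499,277,72,140.5)
E
```

```text
cap (array([ 455.8, -109.2,   48.9]), np.float64(4.5)) (array([ 448.2, -232.4,   45.9]), np.float64(7.4))
grip tip (array([481.7, 261.8,  71.6]), np.float64(6.9)) pivot (array([546.4, 334.8,  79.7]), np.float64(1.3))
pad near (array([ 521.6, -404.1,   78.8]), np.float64(3.5)) (array([ 520.9, -328.9,   85.1]), np.float64(4.3))
deck far edge far corner (array([ 729.1, -103. ,   28.7]), np.float64(4.7)) (array([703.3,  99.3,  45. ]), np.float64(16.5))
hinge [ 645.85156    -308.81806412   35.        ] [ 649.06057138 -414.63168639   35.        ]
hinge sc [ 640.56797009 -405.63662623   35.        ] [ 628.15760438 -302.01774543   35.        ]
grasp [182.8 597.7 233.7] yaw 73.0 -> offset cm [-39.62 -21.42  16.17] twist z -67.5 rows>=11.5 F [ 0.4 -0.2  0.5] w 92.0 t 1.4
```

```bash
python3 -m jog '{"gripper":[4,4,4,4,4,4,4,4,4,4],"offset":[[-5.8,-19.1,0],[-5.8,-19.1,0],[-5.8,-19.1,0],[-5.8,-19.1,0],[-20,-20,4],[-39.6,-21.4,8.4],[-39.6,-21.4,8.4],[-39.6,-21.4,8.4],[-39.6,-21.4,8.4],[-39.6,-21.4,8.4]],"twist":[[0,0,0],[0,0,0],[0,0,0],[0,0,-7],[0,0,-14],[0,0,-67.5],[0,0,-67.5],[0,0,-67.5],[0,0,-67.5],[0,0,-67.5]]}' 20
python3 - <<'E'
from h import *
go(499,277,150,140.5)
E
```

```text
time: 2.28
position: [376.5, 335.4, 353.2]
tcp_rot: [[-0.882, -0.472, 0.001], [-0.472, 0.882, 0.001], [-0.001, 0.0, -1.0]]
contact_force: [0.6, 0.1, 0.6]
gripper_width: 40.3
grasp [376.6 335.5 182.2] yaw 118.2 -> offset cm [ -8.04 -10.93   3.22] twist z -22.3 rows>=3.3 F [0.6 0.1 0.6] w 40.3 t 2.3
```

```bash
python3 -m jog '{"gripper":[4,4,4,4,4],"offset":[[-8,-10.9,3.2],[-8,-10.9,3.2],[-8,-10.9,3.2],[-8,-10.9,3.2],[-8,-10.9,3.2]],"twist":[[0,0,-22.3],[0,0,-22.3],[0,0,-22.3],[0,0,-22.3],[0,0,-22.3]]}'
python3 - <<'E'
from h import *
go(499,277,74,140.5)
p=capture("wrist"); save("w1",p); t=capture("top"); save("t1",t,(170,160,330,280),4)
E
```

```text
time: 2.7
position: [499.8, 275.5, 320.1]
tcp_rot: [[-0.642, -0.767, 0.0], [-0.767, 0.642, -0.001], [0.0, -0.001, -1.0]]
contact_force: [-0.4, -0.0, 0.2]
gripper_width: 40.1
grasp [499.9 275.4 149.1] yaw 140.1 -> offset cm [-0.07  0.16  7.51] twist z -0.4 rows>=1.8 F [-0.4 -0.   0.2] w 40.1 t 2.7
```

View pics/w1.png

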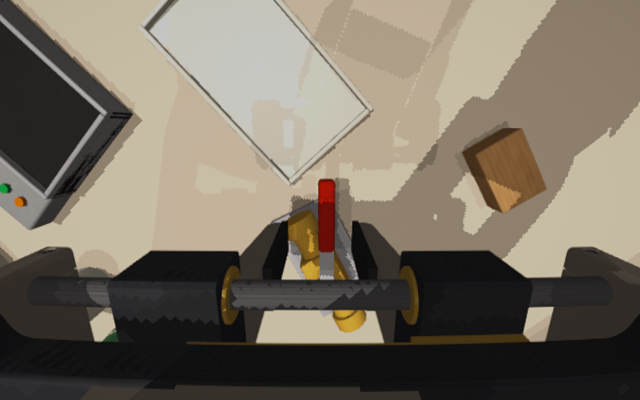

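The red lever (≈327,215) sits between the open fingers and is aligned with the jaws. I'll descend onto it.

```bash
python3 -m jog '{"gripper":[4,4,4,4,2.4,2.4],"offset":[[0,0,3],[0,0,6],[0,0,7.5],[0,0,7.5],[0,0,7.5],[0,0,7.5]],"twist":[[0,0,0],[0,0,0],[0,0,0],[0,0,0],[0,0,0],[0,0,0]]}' 15
python3 - <<'E'
from h import *
s=sense(); R=s["tcp_rot"]; 
a0=np.degrees(np.arctan2(R[1,1],R[0,1])); go(499,277,74)
g=s["position"]+R[:,2]*171
pv=np.array([547,335])
for da in (-7,-14,-21,-28,-35,-42,-49,-56,-63,-67):
    th=np.radians(a0+90+da)  # lever direction
    tgt=pv+75*np.array([np.cos(th),np.sin(th)])
    d=R.T@np.array([tgt[0]-g[0],tgt[1]-g[1],0]); print(da,tgt.round(),(d/10).round(1))
E
```

```text
time: 3.3
position: [496.6, 278.2, 247.6]
tcp_rot: [[-0.64, -0.768, 0.001], [-0.768, 0.64, 0.001], [-0.001, -0.0, -1.0]]
contact_force: [0.2, 0.5, 0.6]
gripper_width: 28.7
grasp [496.8 278.3  76.6] yaw 140.2 -> offset cm [-0.06 -0.26  0.26] twist z 0.0 rows>=0.1 F [0.2 0.5 0.6] w 28.7 t 3.3
-7 [492. 284.] [-0.1  0.7 -0. ]
-14 [486. 291.] [-0.3  1.6 -0. ]
-21 [482. 298.] [-0.6  2.5 -0. ]
-28 [478. 307.] [-0.9  3.3 -0. ]
-35 [475. 315.] [-1.4  4.1  0. ]
-42 [473. 324.] [-2.   4.8  0. ]
-49 [472. 333.] [-2.6  5.4  0. ]
-56 [472. 343.] [-3.4  6.   0. ]
-63 [474. 352.] [-4.2  6.5  0. ]
-67 [475. 357.] [-4.6  6.7  0. ]
```

```bash
python3 -m jog '{"gripper":[2.4,2.4,2.4,2.4,2.4,2.4,2.4,2.4,2.4,2.4],"offset":[[-0.1,0.7,0],[-0.3,1.6,0],[-0.6,2.5,0],[-0.9,3.3,0],[-1.4,4.1,0],[-2,4.8,0],[-2.6,5.4,0],[-3.4,6,0],[-4,6.3,0],[-4,6.3,0]],"twist":[[0,0,7],[0,0,14],[0,0,21],[0,0,28],[0,0,35],[0,0,42],[0,0,49],[0,0,56],[0,0,61],[0,0,61]]}' 15
cat > lev.py <<'E'
from h import *
t=capture("top"); save("tl%.1f"%sense()["time"],t,(170,150,330,270),4)
s=capture("scene"); save("sl%.1f"%sense()["time"],s,(360,170,480,270),5)
go(473,348,74)
E
python3 lev.py; ls -t pics|head -2
```

```text
time: 4.13
position: [474.1, 349.8, 248.0]
tcp_rot: [[-0.981, 0.192, 0.002], [0.192, 0.981, 0.002], [-0.002, 0.002, -1.0]]
contact_force: [-0.0, 0.6, 0.5]
gripper_width: 24.1
grasp [474.5 349.1  76.6] yaw 79.4 -> offset cm [ 0.1  -0.11  0.26] twist z 0.0 rows>=0.1 F [-0.7  0.6  1. ] w 23.8 t 4.2
sl4.2.png
tl4.2.png
```

```bash
python3 -m jog '{"gripper":[2.4,2.4,2.4],"offset":[[-0.05,0.5,0],[-0.05,0.8,0],[-0.05,0.8,0]],"twist":[[0,0,4],[0,0,7],[0,0,7]]}' 15
python3 lev.py; ls -t pics|head -2
```

```text
time: 4.48
position: [476.2, 356.3, 247.0]
tcp_rot: [[-0.952, 0.306, 0.001], [0.306, 0.952, 0.001], [-0.001, 0.001, -1.0]]
contact_force: [-1.0, -0.2, 0.9]
gripper_width: 23.8
grasp [476.2 356.1  75.7] yaw 72.3 -> offset cm [ 0.05 -0.86  0.17] twist z 0.0 rows>=0.2 F [ 1.1 -0.1 -0. ] w 23.8 t 4.6
sl4.6.png
tl4.5.png
```

```bash
python3 -m jog '{"gripper":[2.4,2.4,2.4],"offset":[[0,0.3,0],[0,0.5,0],[0,0.5,0]],"twist":[[0,0,0],[0,0,0],[0,0,0]]}' 15; python3 lev.py; ls -t pics|head -2
```

```text
time: 4.83
position: [477.0, 359.1, 246.2]
tcp_rot: [[-0.953, 0.304, -0.003], [0.304, 0.953, -0.005], [0.001, -0.006, -1.0]]
contact_force: [-2.1, -13.1, 9.8]
gripper_width: 24.0
grasp [476.5 358.1  75.2] yaw 72.3 -> offset cm [ 0.04 -1.17  0.13] twist z 0.0 rows>=0.3 F [ -2.2 -12.8   8.9] w 24.3 t 4.9
sl4.9.png
tl4.9.png
```

Firm stop reached (13 N). I'll back off, lift and check.

```bash
python3 -m jog '{"gripper":[2.4,4,4,4,4,4,4],"offset":[[0,-1,0],[0,-1,0],[0,-1,-4],[0,-1,-8],[0,-1,-10],[0,-1,-10],[0,-1,-10]],"twist":[[0,0,0],[0,0,0],[0,0,0],[0,0,0],[0,0,0],[0,0,0],[0,0,0]]}' 15; python3 - <<'E'
from h import *
t=capture("top"); 
print(cyan(t,46))
w=capture("wrist"); save("w2",w)
for a in [(455,-112),(448,-237)]: go(*a,150,0)
E
```

```text
time: 5.52
position: [474.7, 351.8, 347.4]
tcp_rot: [[-0.952, 0.306, 0.002], [0.306, 0.952, 0.002], [-0.002, 0.003, -1.0]]
contact_force: [0.0, -0.1, -0.7]
gripper_width: 40.3
[([374.6, 238.4], 263, [456.0, -111.0]), ([421.8, 240.5], 261, [449.0, -235.0])]
grasp [473.9 351.1 174.1] yaw 72.2 -> offset cm [-12.38 -44.68   2.44] twist z 72.2 rows>=11.1 F [-0.1 -0.4 -1.2] w 39.9 t 5.6
grasp [473.9 351.1 174.1] yaw 72.2 -> offset cm [-15.54 -56.79   2.45] twist z 72.2 rows>=14.1 F [-0.1 -0.4 -1.2] w 39.9 t 5.6
```

View pics/w2.png

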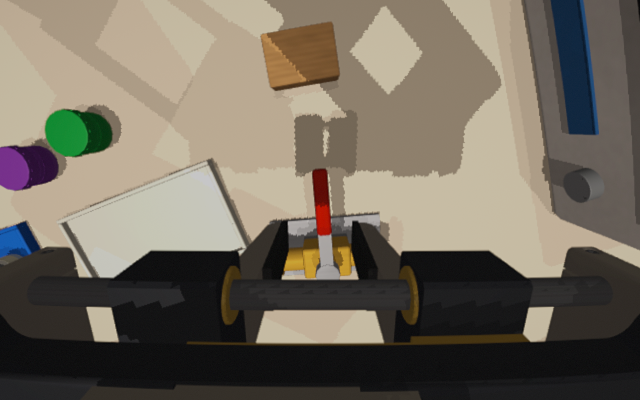

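Lever (320,200) is now square across the pipe base, so it is shut. The two blue-capped jars in the blue tray are at top pixels (375,238) and (422,240). The grey jar (354,238), the purple ones and the green one stay. On to the first jar.

```bash
python3 -m jog '{"gripper":[7.2,7.2,7.2,7.2,7.2,7.2,7.2,7.2,7.2,7.2],"offset":[[-12.4,-44.7,2.4],[-12.4,-44.7,2.4],[-12.4,-44.7,2.4],[-12.4,-44.7,2.4],[-12.4,-44.7,2.4],[-12.4,-44.7,2.4],[-12.4,-44.7,2.4],[-12.4,-44.7,2.4],[-12.4,-44.7,2.4],[-12.4,-44.7,2.4]],"twist":[[0,0,72],[0,0,72],[0,0,72],[0,0,72],[0,0,72],[0,0,72],[0,0,72],[0,0,72],[0,0,72],[0,0,72]]}' 15; python3 -m jog '{"gripper":[7.2],"offset":[[0,0,0]],"twist":[[0,0,0]]}'; python3 - <<'E'
from h import *
go(456,-110.5,110,0)
E
```

```text
time: 6.45
position: [456.2, -66.1, 323.1]
tcp_rot: [[-0.003, 1.0, -0.002], [1.0, 0.003, 0.0], [0.0, -0.002, -1.0]]
contact_force: [1.3, 0.0, 0.4]
gripper_width: 72.1
time: 6.53
position: [456.2, -69.7, 323.0]
tcp_rot: [[0.003, 1.0, -0.003], [1.0, -0.003, -0.001], [-0.001, -0.003, -1.0]]
contact_force: [-0.8, 0.9, -0.5]
gripper_width: 71.7
grasp [455.7 -70.  152. ] yaw -0.2 -> offset cm [-4.07  0.    4.2 ] twist z -0.2 rows>=1.4 F [-0.8  0.9 -0.5] w 71.7 t 6.5
```

```bash
python3 -m jog '{"gripper":[7.2,7.2,7.2,7.2,7.2],"offset":[[-4.1,0,4.2],[-4.1,0,4.2],[-4.1,0,4.2],[-4.1,0,4.2],[-4.1,0,4.2]],"twist":[[0,0,0],[0,0,0],[0,0,0],[0,0,0],[0,0,0]]}'; python3 - <<'E'
from h import *
go(456,-110.5,36,0)
w=capture("wrist"); save("w3",w); print(cyan(w,46)); print("expect",proj(w,[456,-110.5,46]))
E
```

```text
time: 6.95
position: [457.7, -104.6, 282.4]
tcp_rot: [[-0.009, 1.0, -0.001], [1.0, 0.009, 0.001], [0.001, -0.001, -1.0]]
contact_force: [-0.6, 0.5, 0.1]
gripper_width: 72.3
grasp [ 457.5 -104.6  111.4] yaw 0.5 -> offset cm [-0.59 -0.16  7.54] twist z 0.5 rows>=1.8 F [-0.6  0.5  0.1] w 72.3 t 7.0
[([315.9, 219.1], 2795, [454.0, -108.0]), ([307.8, 333.0], 895, [448.0, -215.0])]
expect (np.float64(318.17169683695647), np.float64(222.26227228103974))
```

View pics/w3.png

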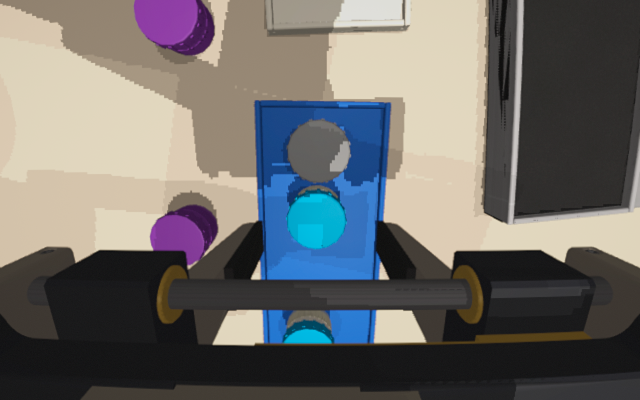

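The wrist view shows the cyan cap (316,219) centred between the fingers, with the grey jar (319,150) behind it and clear.

```bash
python3 -m jog '{"gripper":[7.2,7.2,7.2],"offset":[[-0.45,-0.2,3],[-0.45,-0.2,4],[-0.45,-0.2,4]],"twist":[[0,0,0],[0,0,0],[0,0,0]]}'; python3 - <<'E'
from h import *
go(455.5,-109.5,36,0)
E
```

```text
time: 7.25
position: [454.9, -108.9, 241.3]
tcp_rot: [[-0.01, 1.0, -0.003], [1.0, 0.01, 0.001], [0.001, -0.003, -1.0]]
contact_force: [0.0, 0.6, 0.6]
gripper_width: 71.8
grasp [ 454.3 -108.7   70.3] yaw 0.6 -> offset cm [-0.07  0.07  3.43] twist z 0.6 rows>=0.8 F [0.  0.6 0.6] w 71.8 t 7.2
```

```bash
python3 -m jog '{"gripper":[7.2,7.2,4,4,4,4,4,4],"offset":[[0,0.1,2],[0,0.1,3.4],[0,0.1,3.4],[0,0.1,3.4],[0,0.1,3.4],[0,0.1,3.4],[0,0.1,3.4],[0,0.1,3.4]],"twist":[[0,0,0],[0,0,0],[0,0,0],[0,0,0],[0,0,0],[0,0,0],[0,0,0],[0,0,0]]}' 15;python3 - <<'E'
from h import *
go(660,26,150,0)
E
```

```text
time: 7.92
position: [457.2, -109.8, 209.8]
tcp_rot: [[-0.009, 1.0, 0.001], [1.0, 0.009, -0.0], [-0.0, 0.001, -1.0]]
contact_force: [-0.7, 0.9, 7.7]
gripper_width: 47.7
grasp [ 457.4 -109.8   38.8] yaw 0.5 -> offset cm [ 13.39  20.42 -11.1 ] twist z 0.5 rows>=6.4 F [-0.7  0.9  7.7] w 47.7 t 7.9
```

```bash
python3 -m jog '{"gripper":[4,4,4,4,4,4,4,4,4,4],"offset":[[0,0,-2],[0,0,-5],[0,0,-8],[3,5,-11],[13.3,20.4,-11],[13.3,20.4,-11],[13.3,20.4,-11],[13.3,20.4,-11],[13.3,20.4,-11],[13.3,20.4,-11]],"twist":[[0,0,0],[0,0,0],[0,0,0],[0,0,0],[0,0,-4],[0,0,-4],[0,0,-4],[0,0,-4],[0,0,-4],[0,0,-4]]}' 15;python3 -m jog '{"gripper":[4,4],"offset":[[0,0,0],[0,0,0]],"twist":[[0,0,0],[0,0,0]]}';python3 - <<'E'
from h import *
go(660,24,64,4)
w=capture("wrist"); save("w4",w)
E
```

```text
time: 8.75
position: [664.4, 28.8, 320.0]
tcp_rot: [[-0.081, 0.997, 0.006], [0.997, 0.081, 0.001], [0.001, 0.006, -1.0]]
contact_force: [-0.3, -0.6, 0.2]
gripper_width: 47.7
time: 8.92
position: [658.9, 25.0, 318.4]
tcp_rot: [[-0.079, 0.997, -0.001], [0.997, 0.079, -0.0], [-0.0, -0.001, -1.0]]
contact_force: [-0.3, -0.6, -1.3]
gripper_width: 47.9
grasp [658.6  24.9 147.4] yaw 4.6 -> offset cm [-0.1   0.12  8.34] twist z 0.6 rows>=2.0 F [-0.3 -0.6 -1.3] w 47.9 t 8.9
```

View pics/w4.png

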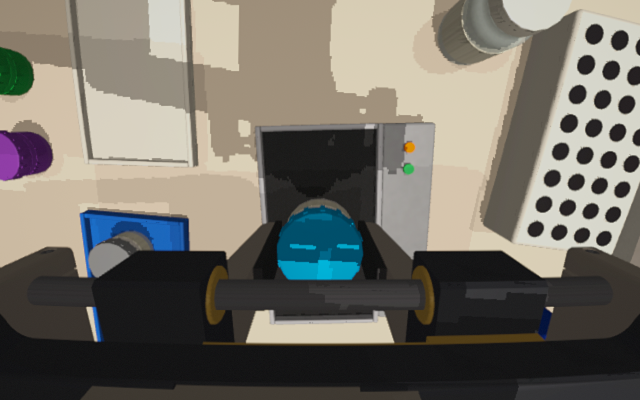

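The jar (320,245) is held over the black deck (260–378 wide) and centred. Lowering.

```bash
python3 -m jog '{"gripper":[4,4,4,4,4],"offset":[[0,0,3],[0,0,6],[0,0,8],[0,0,8.4],[0,0,8.4]],"twist":[[0,0,0],[0,0,0],[0,0,0],[0,0,0],[0,0,0]]}' 15;python3 -m jog '{"gripper":[4],"offset":[[0,0,0.1]],"twist":[[0,0,0]]}'; python3 - <<'E'
from h import *
go(660,24,63,4)
E
```

```text
time: 9.38
position: [658.1, 24.0, 234.0]
tcp_rot: [[-0.078, 0.997, -0.003], [0.997, 0.078, -0.0], [0.0, -0.003, -1.0]]
contact_force: [-0.4, -0.2, -1.4]
gripper_width: 47.4
time: 9.47
position: [658.9, 24.2, 234.2]
tcp_rot: [[-0.078, 0.997, -0.0], [0.997, 0.078, -0.0], [-0.0, -0.0, -1.0]]
contact_force: [0.3, -0.1, -0.1]
gripper_width: 47.5
grasp [658.9  24.2  63.2] yaw 4.5 -> offset cm [-0.02  0.1   0.02] twist z 0.5 rows>=0.1 F [ 0.3 -0.1 -0.1] w 47.5 t 9.5
```

Touching down (force changing). Release and lift.

```bash
python3 -m jog '{"gripper":[6.8,6.8,6.8,6.8,6.8,6.8,6.8,6.8],"offset":[[0,0,0.1],[0,0,0.1],[0,0,0.1],[0,0,0],[0,0,-4],[0,0,-8],[0,0,-9],[0,0,-9]],"twist":[[0,0,0],[0,0,0],[0,0,0],[0,0,0],[0,0,0],[0,0,0],[0,0,0],[0,0,0]]}' 15; python3 - <<'E'
from h import *
t=capture("top"); print(cyan(t,46),cyan(t,70))
go(449,-234,110,0)
E
```

```text
time: 10.13
position: [660.9, 25.1, 328.2]
tcp_rot: [[-0.079, 0.997, 0.007], [0.997, 0.079, 0.0], [-0.0, 0.007, -1.0]]
contact_force: [0.1, 0.8, -0.1]
gripper_width: 67.8
[([421.8, 240.5], 261, [449.0, -235.0])] [([421.8, 240.5], 261, [448.0, -230.0])]
grasp [660.7  25.1 154.7] yaw 4.5 -> offset cm [-24.16 -23.1    4.38] twist z 4.5 rows>=8.1 F [-0.4 -0.8 -1.4] w 68.4 t 10.2
```

```bash
python3 -m jog '{"gripper":[7.2,7.2,7.2,7.2,7.2,7.2,7.2,7.2,7.2,7.2],"offset":[[-24.1,-23.1,0],[-24.1,-23.1,0],[-24.1,-23.1,0],[-24.1,-23.1,0],[-24.1,-23.1,4.4],[-24.1,-23.1,4.4],[-24.1,-23.1,4.4],[-24.1,-23.1,4.4],[-24.1,-23.1,4.4],[-24.1,-23.1,4.4]],"twist":[[0,0,4.5],[0,0,4.5],[0,0,4.5],[0,0,4.5],[0,0,4.5],[0,0,4.5],[0,0,4.5],[0,0,4.5],[0,0,4.5],[0,0,4.5]]}' 15; python3 - <<'E'
from h import *
t=capture("top"); print(cyan(t,46),cyan(t,70))
w=capture("wrist"); print(cyan(w,46)); save("w5",w); save("t5",t,(270,110,510,290),3.3)
go(449,-233,36,0)
E
```

```text
time: 11.02
position: [445.9, -234.5, 277.7]
tcp_rot: [[0.003, 1.0, -0.004], [1.0, -0.003, 0.002], [0.002, -0.004, -1.0]]
contact_force: [0.2, -0.3, 0.3]
gripper_width: 72.0
[([323.0, 160.5], 270, [667.0, 22.0]), ([418.7, 239.8], 136, [451.0, -227.0])] [([323.0, 160.5], 270, [661.0, 22.0]), ([418.7, 239.8], 136, [450.0, -222.0])]
[([320.3, 214.8], 2897, [447.0, -232.0])]
grasp [ 448.2 -233.1  108. ] yaw -0.0 -> offset cm [0.01 0.07 7.2 ] twist z -0.0 rows>=1.7 F [0.6 0.8 0.7] w 71.7 t 11.1
```

View pics/w5.png

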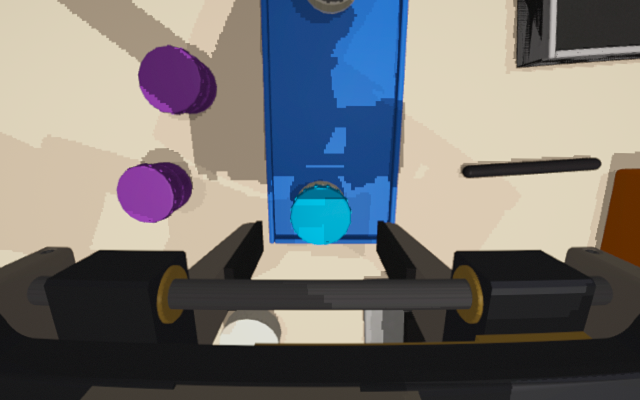

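View pics/t5.png

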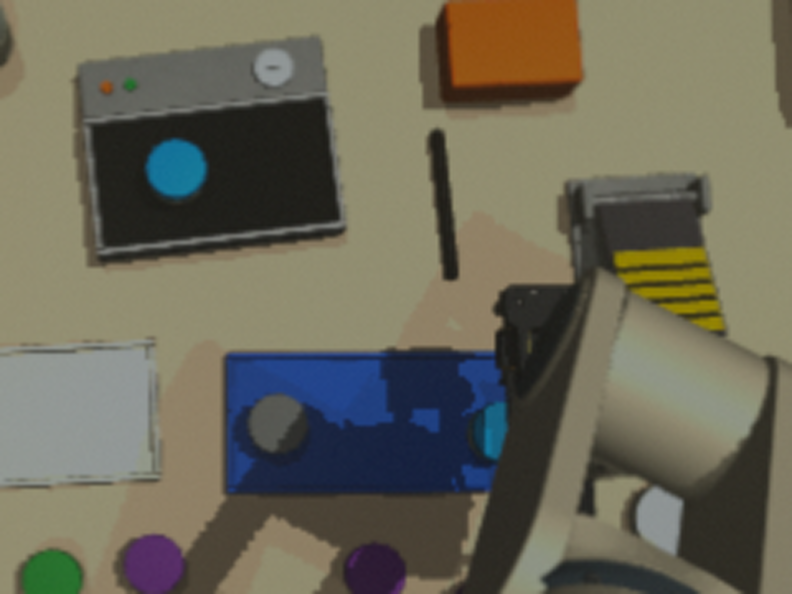

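Jar 1 stands on the deck (top crop 177,168). In the wrist view the second cap (320,215) is centred between the fingers.

```bash
python3 -m jog '{"gripper":[7.2,7.2,7.2,4,4,4,4,4,4],"offset":[[0,0.05,3],[0,0.05,6],[0,0.05,7],[0,0.05,7],[0,0.05,7],[0,0.05,7],[0,0.05,7],[0,0.05,7],[0,0.05,7]],"twist":[[0,0,0],[0,0,0],[0,0,0],[0,0,0],[0,0,0],[0,0,0],[0,0,0],[0,0,0],[0,0,0]]}' 15;python3 - <<'E'
from h import *
go(666,-46,150,4)
E
```

```text
time: 11.87
position: [449.4, -233.5, 210.9]
tcp_rot: [[-0.0, 1.0, 0.002], [1.0, 0.0, -0.001], [-0.001, 0.002, -1.0]]
contact_force: [0.8, 3.2, 6.5]
gripper_width: 47.5
grasp [ 449.8 -233.7   39.9] yaw 0.0 -> offset cm [ 18.74  21.69 -10.97] twist z -4.0 rows>=7.4 F [0.8 3.2 6.5] w 47.5 t 11.9
```

```bash
python3 -m jog '{"gripper":[4,4,4,4,4,4,4,4,4,4],"offset":[[0,0,-2],[0,0,-5],[0,0,-8],[3,3,-11],[18.7,21.7,-11],[18.7,21.7,-11],[18.7,21.7,-11],[18.7,21.7,-11],[18.7,21.7,-11],[18.7,21.7,-11]],"twist":[[0,0,0],[0,0,0],[0,0,0],[0,0,0],[0,0,-4],[0,0,-4],[0,0,-4],[0,0,-4],[0,0,-4],[0,0,-4]]}' 15;python3 -m jog '{"gripper":[4,4],"offset":[[0,0,0],[0,0,0]],"twist":[[0,0,0],[0,0,0]]}';python3 - <<'E'
from h import *
w=capture("wrist"); save("w6",w)
go(666,-46,64.5,4)
E
```

```text
time: 12.7
position: [664.9, -46.5, 320.3]
tcp_rot: [[-0.07, 0.998, 0.001], [0.998, 0.07, -0.0], [-0.0, 0.001, -1.0]]
contact_force: [0.7, -1.4, 0.6]
gripper_width: 48.0
time: 12.87
position: [664.8, -46.4, 319.7]
tcp_rot: [[-0.073, 0.997, 0.001], [0.997, 0.073, -0.0], [-0.0, 0.001, -1.0]]
contact_force: [-0.3, 0.3, -1.1]
gripper_width: 47.3
grasp [663.5 -47.5 148.5] yaw 4.1 -> offset cm [0.13 0.25 8.4 ] twist z 0.1 rows>=2.0 F [-1.  -0.3 -1.4] w 47.8 t 12.9
```

View pics/w6.png

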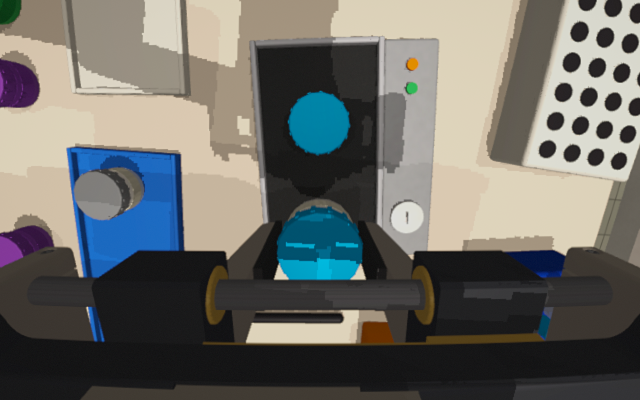

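Jar 1 stands on the deck (320,122); jar 2 is held (320,245) further along the row. Lowering.

```bash
python3 -m jog '{"gripper":[4,4,4,4,4,4],"offset":[[0,0.1,3],[0,0.1,6],[0,0.1,8],[0,0.1,8.4],[0,0.1,8.5],[0,0.1,8.5]],"twist":[[0,0,0],[0,0,0],[0,0,0],[0,0,0],[0,0,0],[0,0,0]]}' 15; python3 -m jog '{"gripper":[6.8,6.8,6.8,6.8,6.8,6.8,6.8,6.8],"offset":[[0,0,0],[0,0,0],[0,0,0],[0,0,-0.1],[0,0,-4],[0,0,-8],[0,0,-10],[0,0,-10]],"twist":[[0,0,0],[0,0,0],[0,0,0],[0,0,0],[0,0,0],[0,0,0],[0,0,0],[0,0,0]]}' 15; python3 - <<'E'
from h import *
go(545,335,180)
go(476,356,150,76)
E
```

```text
time: 13.42
position: [663.9, -49.1, 234.8]
tcp_rot: [[-0.069, 0.998, -0.001], [0.998, 0.069, -0.0], [-0.0, -0.001, -1.0]]
contact_force: [0.4, -0.1, -0.8]
gripper_width: 47.6
time: 14.08
position: [666.4, -48.0, 340.6]
tcp_rot: [[-0.07, 0.997, 0.009], [0.998, 0.07, -0.001], [-0.001, 0.009, -1.0]]
contact_force: [0.2, -0.6, -0.5]
gripper_width: 67.8
grasp [667.9 -48.2 169.6] yaw 4.0 -> offset cm [39.06 -9.41 -1.17] twist z 0.0 rows>=9.6 F [ 0.2 -0.6 -0.5] w 67.8 t 14.1
grasp [667.9 -48.2 169.6] yaw 4.0 -> offset cm [ 41.64 -16.17   1.77] twist z -72.0 rows>=10.7 F [ 0.2 -0.6 -0.5] w 67.8 t 14.1
```

```bash
python3 -m jog '{"gripper":[4,4,4,4,4,4,4,4,4,4],"offset":[[41.6,-16.2,0],[41.6,-16.2,0],[41.6,-16.2,0],[41.6,-16.2,1.8],[41.6,-16.2,1.8],[41.6,-16.2,1.8],[41.6,-16.2,1.8],[41.6,-16.2,1.8],[41.6,-16.2,1.8],[41.6,-16.2,1.8]],"twist":[[0,0,-72],[0,0,-72],[0,0,-72],[0,0,-72],[0,0,-72],[0,0,-72],[0,0,-72],[0,0,-72],[0,0,-72],[0,0,-72]]}' 15; python3 -m jog '{"gripper":[4],"offset":[[0,0,0]],"twist":[[0,0,0]]}'; python3 - <<'E'
from h import *
t=capture("top"); print(cyan(t,70)); save("t7",t,(170,110,510,290),2.3)
go(474,353,150,76)
E
```

```text
time: 14.92
position: [485.4, 329.9, 317.8]
tcp_rot: [[-0.97, 0.242, -0.0], [0.242, 0.97, -0.0], [0.0, -0.0, -1.0]]
contact_force: [0.4, 1.3, 0.7]
gripper_width: 40.2
time: 15.0
position: [483.7, 333.4, 317.5]
tcp_rot: [[-0.972, 0.237, -0.001], [0.237, 0.972, 0.001], [0.002, 0.001, -1.0]]
contact_force: [-0.0, 0.4, 0.1]
gripper_width: 40.3
[([350.9, 158.6], 272, [666.0, -52.0]), ([323.0, 160.5], 271, [661.0, 22.0])]
grasp [484.8 331.1 146.6] yaw 76.0 -> offset cm [ 1.59  1.86 -0.34] twist z -0.0 rows>=0.6 F [ 0.3  0.7 -0.8] w 40.2 t 15.1
```

View pics/t7.png

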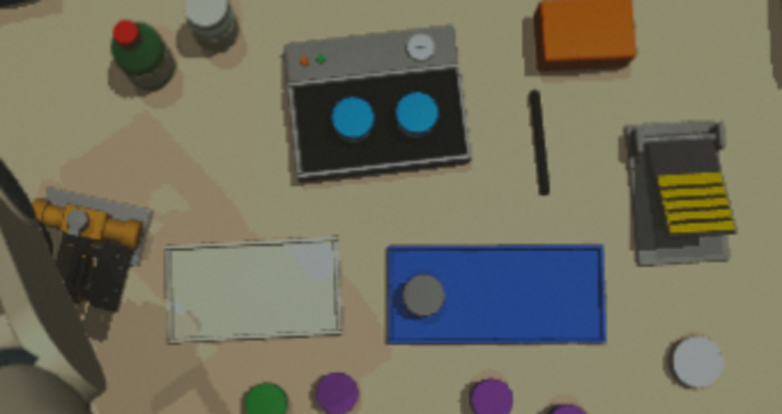

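Both jars stand on the deck (352,118) and (417,113), within limits. Now aligning over the lever.

```bash
python3 -m jog '{"gripper":[4,4,4,4],"offset":[[1.6,1.9,1],[1.6,1.9,2],[1.6,1.9,2],[1.6,1.9,2]],"twist":[[0,0,0],[0,0,0],[0,0,0],[0,0,0]]}' 15;  python3 - <<'E'
from h import *
w=capture("wrist"); save("w8",w)
go(474,353,74,76)
E
```

```text
time: 15.38
position: [476.2, 349.5, 297.5]
tcp_rot: [[-0.968, 0.249, -0.001], [0.249, 0.968, -0.002], [0.001, -0.002, -1.0]]
contact_force: [-0.3, -0.0, -0.0]
gripper_width: 39.7
grasp [476.5 349.4 127.1] yaw 75.6 -> offset cm [0.33 0.28 5.31] twist z -0.4 rows>=1.3 F [ 0.1  0.6 -0.5] w 40.0 t 15.4
```

View pics/w8.png

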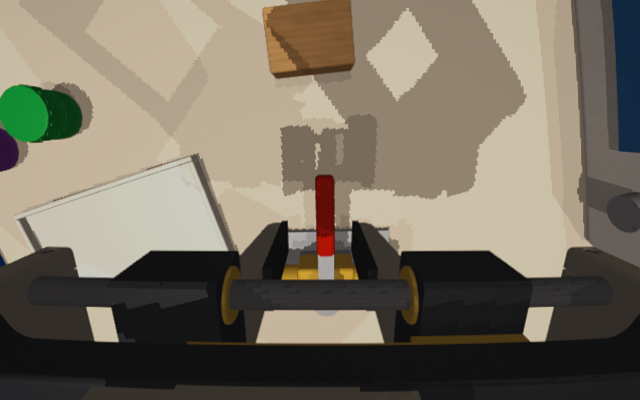

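```bash
python3 -m jog '{"gripper":[4,4,4,2.4,2.4],"offset":[[0.2,0.3,3],[0.2,0.3,5.2],[0.2,0.3,5.2],[0.2,0.3,5.2],[0.2,0.3,5.2]],"twist":[[0,0,0],[0,0,0],[0,0,0],[0,0,0],[0,0,0]]}' 15;  cat > arc.py <<'E'
from h import *
import sys
go(474,353,74)
s=sense(); R=s["tcp_rot"]; g=s["position"]+R[:,2]*171; pv=np.array([547,335])
a0=np.degrees(np.arctan2(R[1,1],R[0,1]))
for da in map(float,sys.argv[1:]):
    th=np.radians(a0+90+da); tgt=pv+75*np.array([np.cos(th),np.sin(th)])
    d=R.T@np.array([tgt[0]-g[0],tgt[1]-g[1],0]); print(da,tgt.round(),(d/10).round(1)[:2])
E
python3 arc.py 7 14 21 28 35 42 49 56 63 69
```

```text
time: 15.85
position: [475.7, 353.8, 247.5]
tcp_rot: [[-0.969, 0.249, 0.001], [0.249, 0.969, 0.001], [-0.001, 0.001, -1.0]]
contact_force: [-0.3, -0.2, 0.1]
gripper_width: 29.0
grasp [475.8 353.9  76.5] yaw 75.6 -> offset cm [ 0.14 -0.12  0.25] twist z 0.0 rows>=0.1 F [-0.3 -0.2  0.1] w 29.0 t 15.8
7.0 [473. 345.] [ 0.1 -1. ]
14.0 [472. 336.] [-0.1 -1.9]
21.0 [472. 326.] [-0.4 -2.7]
28.0 [474. 317.] [-0.7 -3.6]
35.0 [477. 309.] [-1.2 -4.4]
42.0 [481. 300.] [-1.8 -5.1]
49.0 [485. 292.] [-2.4 -5.7]
56.0 [491. 285.] [-3.2 -6.3]
63.0 [497. 279.] [-4.  -6.7]
69.0 [504. 274.] [-4.7 -7.1]
```

```bash
python3 -m jog '{"gripper":[2.4,2.4,2.4,2.4,2.4,2.4,2.4,2.4,2.4,2.4],"offset":[[0.1,-1,0],[-0.1,-1.9,0],[-0.4,-2.7,0],[-0.7,-3.6,0],[-1.2,-4.4,0],[-1.8,-5.1,0],[-2.4,-5.7,0],[-3.2,-6.3,0],[-4,-6.7,0],[-4,-6.7,0]],"twist":[[0,0,-7],[0,0,-14],[0,0,-21],[0,0,-28],[0,0,-35],[0,0,-42],[0,0,-49],[0,0,-56],[0,0,-63],[0,0,-63]]}' 15; python3 arc.py 7 14 21 28 34 38
```

```text
time: 16.68
position: [498.6, 278.7, 248.3]
tcp_rot: [[-0.657, -0.754, 0.003], [-0.754, 0.657, 0.001], [-0.003, -0.001, -1.0]]
contact_force: [-1.6, 0.5, 0.3]
gripper_width: 23.9
grasp [499.1 279.   77.3] yaw 138.9 -> offset cm [-3.98  6.74  0.34] twist z 0.0 rows>=1.9 F [-1.6  0.5  0.3] w 23.9 t 16.7
7.0 [505. 273.] [ 0.1 -0.8]
14.0 [513. 268.] [-0.1 -1.7]
21.0 [521. 265.] [-0.4 -2.6]
28.0 [530. 262.] [-0.7 -3.4]
34.0 [538. 261.] [-1.1 -4.1]
38.0 [543. 260.] [-1.5 -4.5]
```

```bash
python3 -m jog '{"gripper":[2.4,2.4,2.4,2.4,2.4,2.4],"offset":[[0.1,-0.8,0],[-0.1,-1.7,0],[-0.4,-2.6,0],[-0.7,-3.4,0],[-0.9,-3.7,0],[-0.9,-3.7,0]],"twist":[[0,0,-7],[0,0,-14],[0,0,-21],[0,0,-28],[0,0,-31],[0,0,-31]]}' 15; python3 arc.py 3 6
```

```text
time: 17.18
position: [531.0, 261.7, 247.4]
tcp_rot: [[-0.182, -0.983, -0.0], [-0.983, 0.182, 0.001], [-0.001, 0.0, -1.0]]
contact_force: [0.3, -0.9, 1.2]
gripper_width: 24.1
grasp [531.  261.8  76.4] yaw 169.5 -> offset cm [-7.94  7.26  0.25] twist z 0.0 rows>=2.6 F [ 0.3 -0.9  1.2] w 24.1 t 17.2
3.0 [537. 261.] [ 0.  -0.6]
6.0 [541. 260.] [-0. -1.]
```

```bash
python3 -m jog '{"gripper":[2.4,2.4,2.4],"offset":[[0,-0.4,0],[0,-0.8,0],[0,-0.8,0]],"twist":[[0,0,-2],[0,0,-3],[0,0,-3]]}' 15; python3 arc.py 3 6
```

```text
time: 17.43
position: [534.6, 261.4, 246.8]
tcp_rot: [[-0.135, -0.991, -0.012], [-0.991, 0.135, 0.001], [0.0, 0.012, -1.0]]
contact_force: [-28.5, 13.8, 17.8]
gripper_width: 26.1
grasp [532.6 261.6  75.8] yaw 172.2 -> offset cm [-8.25  7.24  0.26] twist z 0.0 rows>=2.6 F [-28.5  13.8  17.8] w 26.1 t 17.4
3.0 [541. 260.] [ 0.  -0.8]
6.0 [545. 260.] [-0.  -1.2]
```

```bash
python3 -m jog '{"gripper":[2.4,4,4,4,4,4,4],"offset":[[0,0.7,0],[0,0.7,0],[0,0.7,0],[0,0.7,-4],[0,0.7,-8],[0,0.7,-8.5],[0,0.7,-8.5]],"twist":[[0,0,0],[0,0,0],[0,0,0],[0,0,0],[0,0,0],[0,0,0],[0,0,0]]}' 15; python3 - <<'E'
from h import *
w=capture("wrist"); save("w9",w)
t=capture("top")
# treadle press: hinge line & pad mid
Ct=lambda x,y:(270+x/3.3,110+y/3.3)
for q,z in (((722,332),83),((630,333),83),((613,252),52),((705,250),52)): print(atz(t,*Ct(*q),z).round(0))
for q in ((580,205),(705,200)): print("hinge",atz(t,*Ct(*q),32).round(0))
go(550,-368,150,0)
E
```

```text
time: 18.02
position: [533.1, 261.5, 334.9]
tcp_rot: [[-0.13, -0.991, 0.007], [-0.991, 0.13, 0.003], [-0.004, -0.006, -1.0]]
contact_force: [-0.4, -0.4, -0.4]
gripper_width: 39.7
[ 522. -404.   83.]
[ 522. -332.   83.]
[ 591. -330.   52.]
[ 592. -405.   52.]
hinge [ 634. -311.   32.]
hinge [ 637. -415.   32.]
grasp [531.8 260.8 160.2] yaw 172.6 -> offset cm [62.12 -9.96  1.01] twist z 172.6 rows>=24.1 F [-0.5  0.5 -0.6] w 39.9 t 18.1
```

View pics/w9.png

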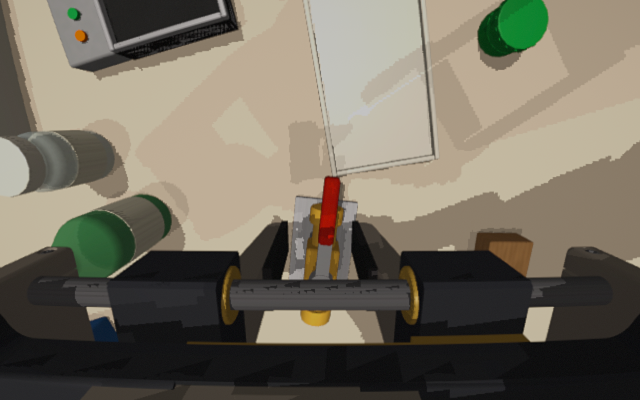

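```bash
python3 - <<'E'
from h import *
w=capture("wrist")
# lever ends / pipe ends on world
a=atz(w,332,182,79);b=atz(w,324,243,79);d=a-b;print("lever",np.degrees(np.arctan2(d[1],d[0]))%360)
for l in (((298,198),(288,280)),((357,202),(352,280))):
    d=atz(w,*l[0],4)-atz(w,*l[1],4);print("plate",np.degrees(np.arctan2(d[1],d[0]))%360)
save("w9b",w,(240,150,400,330),4)
E
```

```text
lever 255.7834711724076
plate 254.7379921678533
plate 260.86174578028323
```

View pics/w9b.png

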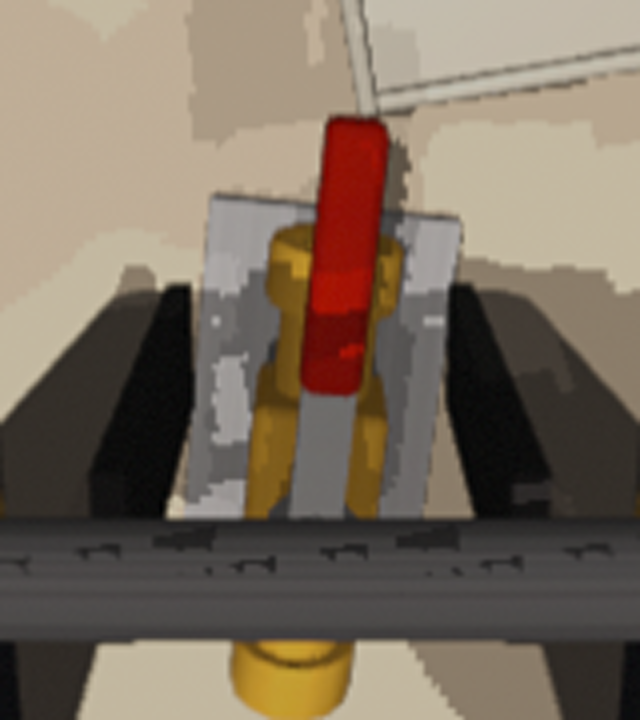

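Lever lies along the pipe (256° versus 166° when shut), so the air is fully on. Now to the treadle, fingers closed.

```bash
python3 - <<'E'
from h import *
go(548,-368,130,90)
E
```

```text
grasp [531.2 260.6 159.3] yaw 172.6 -> offset cm [62.13 -9.78  2.97] twist z 82.6 rows>=15.1 F [-0.1 -1.2  0.5] w 40.2 t 18.2
```

```bash
python3 -m jog '{"gripper":[0,0,0,0,0,0,0,0,0,0],"offset":[[31,-5,0],[31,-5,0],[31,-5,0],[31,-5,0],[31,-5,0],[31,-5,0],[31,-5,0],[31,-5,0],[31,-5,0],[31,-5,0]],"twist":[[0,0,82],[0,0,82],[0,0,82],[0,0,82],[0,0,82],[0,0,82],[0,0,82],[0,0,82],[0,0,82],[0,0,82]]}' 15; python3 -m jog '{"gripper":[0],"offset":[[0,0,0]],"twist":[[0,0,0]]}';python3 - <<'E'
from h import *
go(548,-368,130,90)
E
```

```text
time: 19.0
position: [540.9, -54.7, 329.4]
tcp_rot: [[-0.983, -0.181, -0.003], [-0.181, 0.983, 0.0], [0.003, 0.001, -1.0]]
contact_force: [0.1, 0.5, -0.2]
gripper_width: 0.5
time: 19.08
position: [541.0, -53.5, 329.5]
tcp_rot: [[-0.983, -0.183, -0.003], [-0.183, 0.983, 0.0], [0.003, 0.001, -1.0]]
contact_force: [0.3, -0.1, 0.2]
gripper_width: 0.3
grasp [540.4 -53.5 158.5] yaw 100.6 -> offset cm [  5.07 -31.04   2.84] twist z 10.6 rows>=7.6 F [ 0.3 -0.1  0.2] w 0.3 t 19.1
```

```bash
python3 -m jog '{"gripper":[0,0,0,0,0,0,0,0,0,0],"offset":[[5.1,-31,0],[5.1,-31,0],[5.1,-31,0],[5.1,-31,0],[5.1,-31,0],[5.1,-31,2.8],[5.1,-31,2.8],[5.1,-31,2.8],[5.1,-31,2.8],[5.1,-31,2.8]],"twist":[[0,0,10.6],[0,0,10.6],[0,0,10.6],[0,0,10.6],[0,0,10.6],[0,0,10.6],[0,0,10.6],[0,0,10.6],[0,0,10.6],[0,0,10.6]]}' 15; python3 - <<'E'
from h import *
go(548,-368,92,90)
w=capture("wrist"); save("w10",w); t=capture("top"); print(cyan(t,70)); s=capture("scene"); save("s10",s,(130,130,330,280),4)
E
```

```text
time: 19.92
position: [550.1, -367.4, 301.2]
tcp_rot: [[-1.0, -0.009, -0.003], [-0.009, 1.0, 0.002], [0.003, 0.002, -1.0]]
contact_force: [-0.0, 1.0, -0.8]
gripper_width: 0.7
grasp [ 549.7 -367.1  130.2] yaw 90.5 -> offset cm [ 0.2  -0.06  3.82] twist z 0.5 rows>=0.9 F [-0.   1.  -0.8] w 0.7 t 19.9
[([350.9, 158.6], 272, [666.0, -52.0]), ([323.0, 160.5], 270, [661.0, 22.0])]
```

View pics/w10.png

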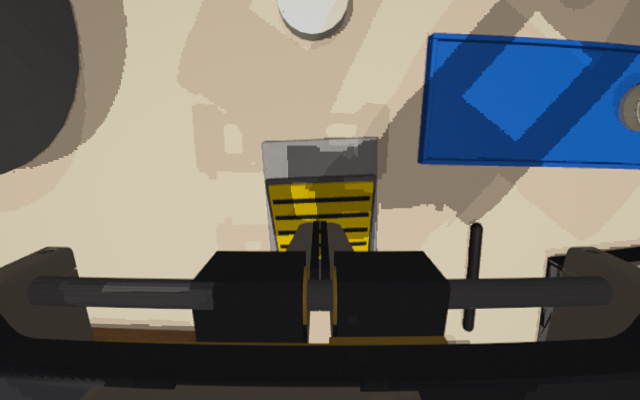

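View pics/s10.png

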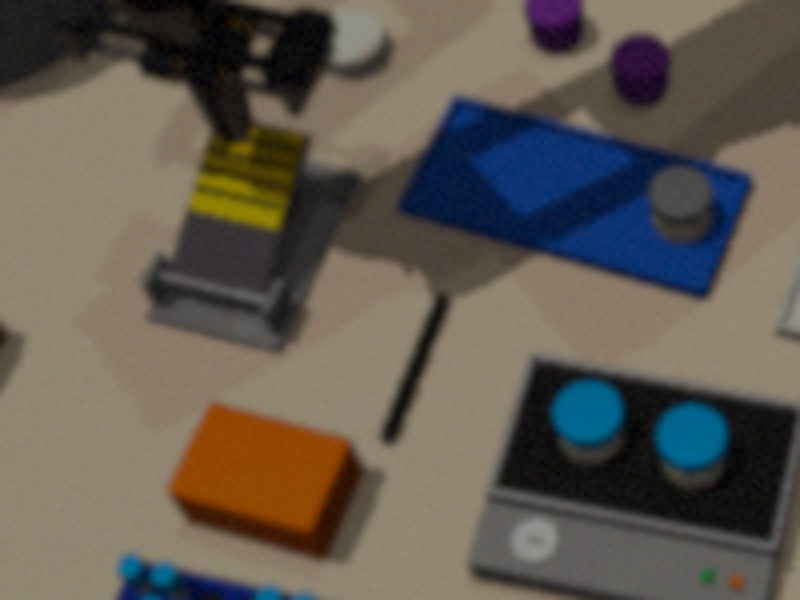

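Fingers are centred on the yellow pad (265–375, centre ≈320), and the jars are still on the deck. Pressing.

```bash
python3 -m jog '{"gripper":[0,0,0,0,0,0],"offset":[[0,0,2],[0,0,3.5],[0.1,0,4.5],[0.3,0,5.5],[0.4,0,6.3],[0.4,0,6.3]],"twist":[[0,0,0],[0,0,0],[0,0,0],[0,0,0],[0,0,0],[0,0,0]]}' 15; python3 - <<'E'
from h import *
go(548,-368,62,90)
E
```

```text
time: 20.57
position: [546.3, -365.9, 239.4]
tcp_rot: [[-1.0, -0.009, -0.001], [-0.009, 1.0, 0.001], [0.001, 0.001, -1.0]]
contact_force: [-3.6, 1.8, 7.0]
gripper_width: 0.5
grasp [ 546.1 -365.8   68.4] yaw 90.5 -> offset cm [-0.17 -0.21  0.64] twist z 0.5 rows>=0.2 F [-3.6  1.8  7. ] w 0.5 t 20.6
```

```bash
python3 -m jog '{"gripper":[0,0,0,0],"offset":[[0.1,0,0.4],[0.1,0,0.8],[0.1,0,0.8],[0.1,0,0.8]],"twist":[[0,0,0],[0,0,0],[0,0,0],[0,0,0]]}' 15; python3 - <<'E'
from h import *
go(548,-368,62,90)
E
```

```text
time: 20.9
position: [546.0, -366.1, 236.0]
tcp_rot: [[-1.0, -0.008, 0.0], [-0.008, 1.0, 0.0], [-0.0, 0.0, -1.0]]
contact_force: [-9.1, 7.0, 30.5]
gripper_width: 0.7
grasp [ 546.  -366.1   65. ] yaw 90.5 -> offset cm [-0.2  -0.19  0.3 ] twist z 0.5 rows>=0.1 F [-9.1  7.  30.5] w 0.7 t 20.9
```

30 N, with the tip at z≈46: at the stop. Holding well over a second.

```bash
python3 -m jog '{"gripper":[0,0,0,0,0,0,0,0,0,0],"offset":[[0,0,0],[0,0,0],[0,0,0],[0,0,0],[0,0,0],[0,0,0],[0,0,0],[0,0,0],[0,0,0],[0,0,0]],"twist":[[0,0,0],[0,0,0],[0,0,0],[0,0,0],[0,0,0],[0,0,0],[0,0,0],[0,0,0],[0,0,0],[0,0,0]]}' 15; python3 -m jog '{"gripper":[0,0,0,0,0,0],"offset":[[0,0,0],[0,0,0],[0,0,0],[0,0,0],[0,0,0],[0,0,0]],"twist":[[0,0,0],[0,0,0],[0,0,0],[0,0,0],[0,0,0],[0,0,0]]}' 15; python3 - <<'E'
from h import *
t=capture("top"); print(cyan(t,70)); s=capture("scene"); save("s11",s,(130,130,330,280),4)
print(spot_in("jar1_mid",t))
E
```

```text
time: 21.73
position: [545.9, -366.1, 236.0]
tcp_rot: [[-1.0, -0.008, 0.0], [-0.008, 1.0, 0.0], [-0.0, 0.0, -1.0]]
contact_force: [-9.0, 7.5, 30.1]
gripper_width: 0.4
time: 22.23
position: [545.9, -366.1, 236.0]
tcp_rot: [[-1.0, -0.008, 0.0], [-0.008, 1.0, 0.0], [-0.0, 0.0, -1.0]]
contact_force: [-9.5, 7.8, 30.7]
gripper_width: 0.8
[([350.9, 158.6], 272, [666.0, -52.0]), ([323.0, 160.5], 271, [661.0, 22.0])]
[{'bbox': [342.6, 147.6, 359.8, 170.5], 'p': 0.67}]
```

View pics/s11.png

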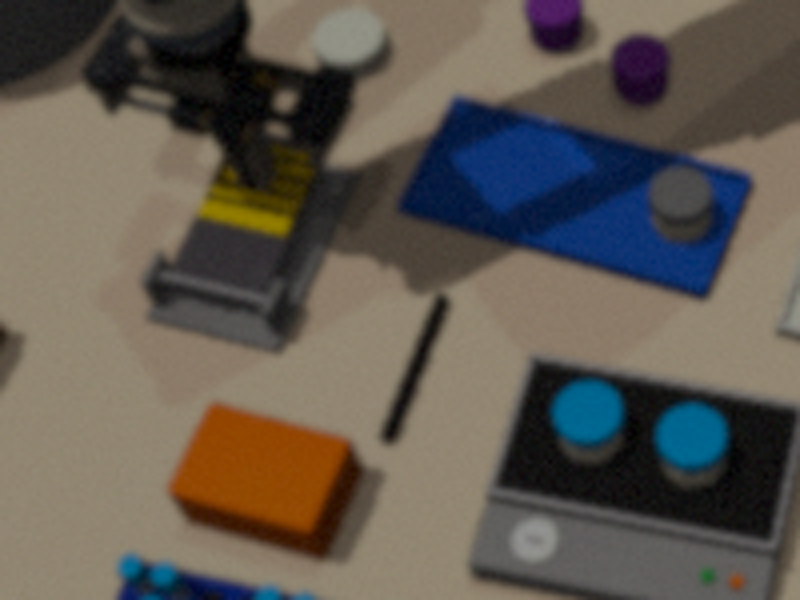

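The pad is down with the jars upright on the deck. Releasing upward.

```bash
python3 -m jog '{"gripper":[0,0,0,0,0,0,0],"offset":[[0,0,-2],[-0.3,0,-4],[-0.3,0,-7],[-0.3,0,-9],[-0.3,0,-9.5],[-0.3,0,-9.5],[-0.3,0,-9.5]],"twist":[[0,0,0],[0,0,0],[0,0,0],[0,0,0],[0,0,0],[0,0,0],[0,0,0]]}' 15; python3 - <<'E'
from h import *
s=capture("scene"); save("s12",s,(130,130,330,280),4)
th=np.radians(256); g=np.array([547,335])+75*np.array([np.cos(th),np.sin(th)]); print(g)
go(*g,150,166)
E
```

```text
time: 22.97
position: [548.6, -366.4, 326.8]
tcp_rot: [[-1.0, -0.008, -0.0], [-0.008, 1.0, 0.0], [0.0, 0.0, -1.0]]
contact_force: [0.2, 0.5, 0.1]
gripper_width: 0.2
[528.85585783 262.22782053]
grasp [ 548.1 -366.2  155. ] yaw 90.4 -> offset cm [ 1.47 62.87  0.57] twist z -75.6 rows>=15.1 F [ 0.1  0.8 -0.5] w 0.3 t 23.0
```

View pics/s12.png

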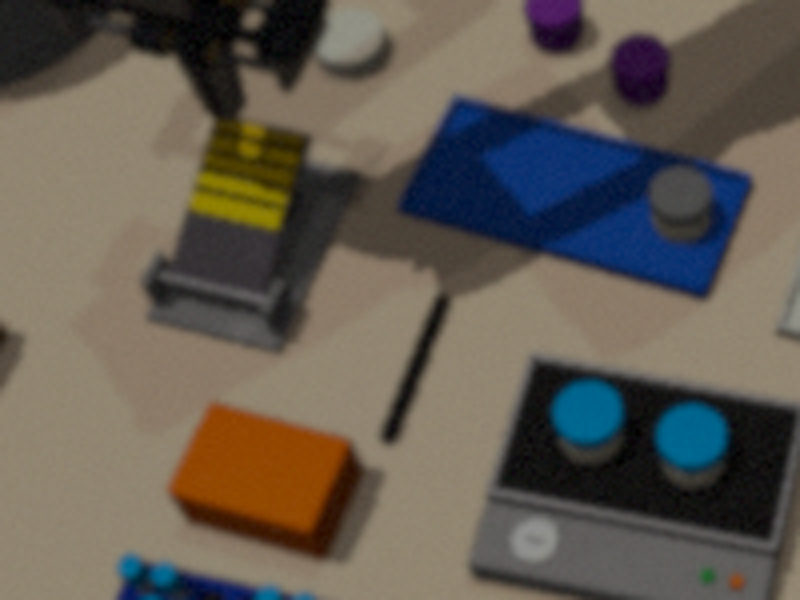

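The treadle is back up. Back to the valve.

```bash
python3 -m jog '{"gripper":[0,0,0,0,0,0,0,0,0,0],"offset":[[1.5,62.9,0.5],[1.5,62.9,0.5],[1.5,62.9,0.5],[1.5,62.9,0.5],[1.5,62.9,0.5],[1.5,62.9,0.5],[1.5,62.9,0.5],[1.5,62.9,0.5],[1.5,62.9,0.5],[1.5,62.9,0.5]],"twist":[[0,0,0],[0,0,0],[0,0,0],[0,0,-10],[0,0,-17],[0,0,-24],[0,0,-31],[0,0,-38],[0,0,-45],[0,0,-45]]}' 15; python3 -m jog '{"gripper":[0],"offset":[[0,0,0]],"twist":[[0,0,0]]}'; python3 - <<'E'
from h import *
go(529,262,150,166)
E
```

```text
time: 23.85
position: [534.7, 51.5, 322.4]
tcp_rot: [[-0.697, -0.717, -0.002], [-0.717, 0.697, -0.0], [0.002, 0.002, -1.0]]
contact_force: [-0.1, -1.1, -0.5]
gripper_width: 0.5
time: 23.93
position: [534.7, 55.2, 322.5]
tcp_rot: [[-0.697, -0.717, -0.003], [-0.717, 0.697, 0.002], [0.001, 0.003, -1.0]]
contact_force: [-0.7, 0.4, -0.6]
gripper_width: 0.6
grasp [534.3  55.5 151.5] yaw 135.8 -> offset cm [-14.42  14.83   0.18] twist z -30.2 rows>=5.0 F [-0.7  0.4 -0.6] w 0.6 t 23.9
```

```bash
python3 -m jog '{"gripper":[4,4,4,4,4,4,4,4],"offset":[[-14.4,14.8,0.2],[-14.4,14.8,0.2],[-14.4,14.8,0.2],[-14.4,14.8,0.2],[-14.4,14.8,0.2],[-14.4,14.8,0.2],[-14.4,14.8,2],[-14.4,14.8,2]],"twist":[[0,0,-30],[0,0,-30],[0,0,-30],[0,0,-30],[0,0,-30],[0,0,-30],[0,0,-30],[0,0,-30]]}' 15; python3 - <<'E'
from h import *
w=capture("wrist"); save("w13",w)
go(529,262,74,166)
E
```

```text
time: 24.6
position: [530.1, 255.7, 300.4]
tcp_rot: [[-0.251, -0.968, -0.005], [-0.968, 0.251, -0.002], [0.004, 0.004, -1.0]]
contact_force: [-1.1, -0.9, -0.4]
gripper_width: 40.0
grasp [529.6 254.9 130.4] yaw 165.4 -> offset cm [-0.64  0.28  5.64] twist z -0.6 rows>=1.4 F [-0.6  0.   0. ] w 39.9 t 24.6
```

View pics/w13.png

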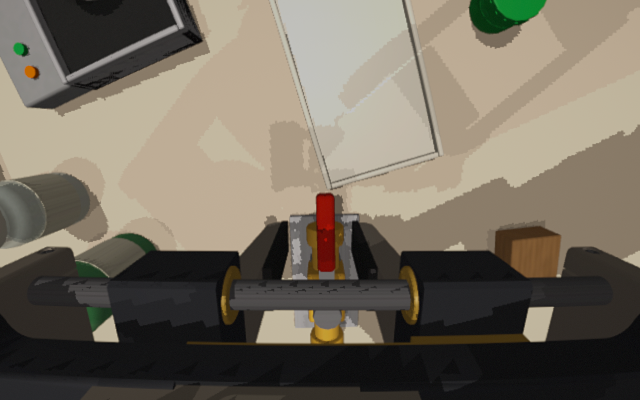

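The lever (325,230) is between the fingers. Descending.

```bash
python3 -m jog '{"gripper":[4,4,4,2.4,2.4],"offset":[[-0.6,0.3,3],[-0.6,0.3,5.4],[-0.6,0.3,5.4],[-0.6,0.3,5.4],[-0.6,0.3,5.4]],"twist":[[0,0,0],[0,0,0],[0,0,0],[0,0,0],[0,0,0]]}' 15; python3 arc.py -7 -14 -21 -28 -35 -42 -49 -56 -63
```

```text
time: 25.07
position: [530.6, 262.1, 251.0]
tcp_rot: [[-0.253, -0.968, 0.0], [-0.968, 0.253, 0.0], [-0.0, -0.0, -1.0]]
contact_force: [-0.6, 0.2, 0.6]
gripper_width: 28.6
grasp [530.6 262.1  80. ] yaw 165.4 -> offset cm [-7.36  7.77  0.6 ] twist z 0.0 rows>=2.6 F [-0.6  0.2  0.6] w 28.6 t 25.1
-7.0 [519. 265.] [-0.   1.2]
-14.0 [511. 269.] [-0.2  2.1]
-21.0 [503. 274.] [-0.5  2.9]
-28.0 [496. 280.] [-0.8  3.8]
-35.0 [490. 286.] [-1.3  4.6]
-42.0 [484. 294.] [-1.9  5.3]
-49.0 [480. 302.] [-2.5  5.9]
-56.0 [476. 310.] [-3.3  6.5]
-63.0 [474. 319.] [-4.1  6.9]
```

```bash
python3 -m jog '{"gripper":[2.4,2.4,2.4,2.4,2.4,2.4,2.4,2.4,2.4,2.4],"offset":[[0,1.2,0.5],[-0.2,2.1,0.5],[-0.5,2.9,0.5],[-0.8,3.8,0.5],[-1.3,4.6,0.5],[-1.9,5.3,0.5],[-2.5,5.9,0.5],[-3.3,6.5,0.5],[-4.1,6.9,0.5],[-4.1,6.9,0.5]],"twist":[[0,0,7],[0,0,14],[0,0,21],[0,0,28],[0,0,35],[0,0,42],[0,0,49],[0,0,56],[0,0,63],[0,0,63]]}' 15; python3 arc.py -7 -14 -21 -28 -31
```

```text
time: 25.9
position: [473.8, 320.6, 246.8]
tcp_rot: [[-0.978, -0.21, 0.002], [-0.21, 0.978, 0.001], [-0.002, 0.001, -1.0]]
contact_force: [0.5, -0.2, 0.9]
gripper_width: 24.3
grasp [474.2 320.9  75.8] yaw 102.1 -> offset cm [-0.7   3.16  0.19] twist z 0.0 rows>=0.8 F [ 0.5 -0.2  0.9] w 24.3 t 25.9
-7.0 [472. 328.] [0.  0.8]
-14.0 [472. 337.] [-0.1  1.7]
-21.0 [473. 347.] [-0.4  2.5]
-28.0 [475. 356.] [-0.8  3.4]
-31.0 [476. 359.] [-1.   3.7]
```

```bash
python3 -m jog '{"gripper":[2.4,2.4,2.4,2.4,2.4,2.4],"offset":[[0,0.8,0],[-0.1,1.7,0],[-0.4,2.5,0],[-0.8,3.4,0],[-1,3.8,0],[-1,3.8,0]],"twist":[[0,0,7],[0,0,14],[0,0,21],[0,0,26],[0,0,28],[0,0,28]]}' 15; python3 arc.py -3
```

```text
time: 26.4
position: [475.5, 358.5, 246.1]
tcp_rot: [[-0.964, 0.266, 0.0], [0.266, 0.964, -0.001], [-0.0, -0.001, -1.0]]
contact_force: [-3.6, -2.8, 2.0]
gripper_width: 24.0
grasp [475.5 358.3  75.1] yaw 74.6 -> offset cm [-0.   -0.57  0.11] twist z 0.0 rows>=0.1 F [-3.6 -2.8  2. ] w 24.0 t 26.4
-3.0 [476. 359.] [-0.  0.]
```

```bash
python3 -m jog '{"gripper":[2.4,2.4,2.4],"offset":[[0,0.3,0],[0,0.5,0],[0,0.5,0]],"twist":[[0,0,0],[0,0,0],[0,0,0]]}' 15; python3 -m jog '{"gripper":[2.4,4,4,4,4,4,4,4],"offset":[[0,-0.9,0],[0,-0.9,0],[0,-0.9,0],[0,-0.9,-4],[0,-0.9,-8],[0,-0.9,-10],[0,-0.9,-10],[0,-0.9,-10]],"twist":[[0,0,0],[0,0,0],[0,0,0],[0,0,0],[0,0,0],[0,0,0],[0,0,0],[0,0,0]]}' 15; python3 - <<'E'
from h import *
w=capture("wrist"); save("w14",w); t=capture("top"); print(cyan(t,70)); save("t14",t,(170,110,510,290),2.3)
go(661,23,150,4)
E
```

```text
time: 26.65
position: [476.0, 360.3, 245.8]
tcp_rot: [[-0.965, 0.263, -0.004], [0.263, 0.965, -0.008], [0.001, -0.008, -1.0]]
contact_force: [-2.4, -21.0, 12.5]
gripper_width: 24.1
time: 27.32
position: [474.6, 355.7, 346.8]
tcp_rot: [[-0.964, 0.267, 0.003], [0.267, 0.964, 0.003], [-0.002, 0.004, -1.0]]
contact_force: [-0.5, -0.2, -1.0]
gripper_width: 39.8
[([350.9, 158.6], 272, [666.0, -52.0]), ([323.0, 160.5], 271, [661.0, 22.0])]
grasp [473.7 355.  173.3] yaw 74.5 -> offset cm [-26.93 -26.98   2.33] twist z 70.5 rows>=9.8 F [0.5 0.3 0.2] w 39.5 t 27.4
```

View pics/w14.png

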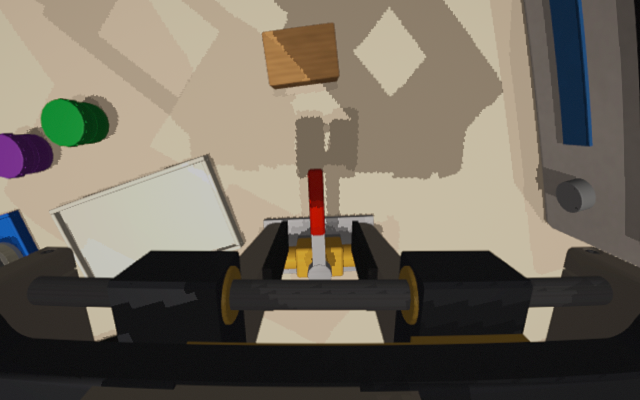

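View pics/t14.png

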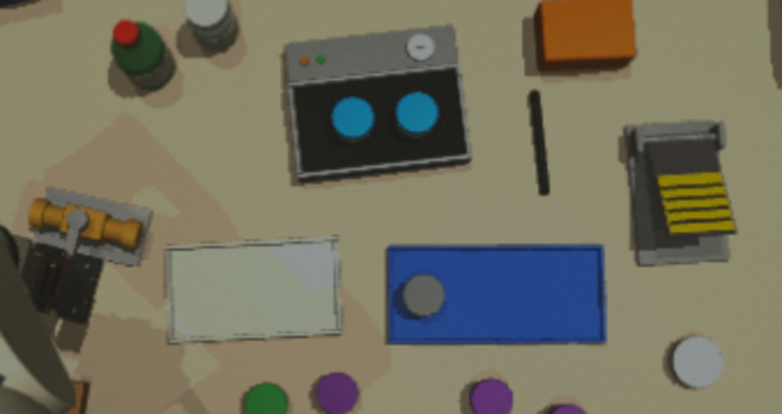

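Shut again (21 N at the stop), treadle up, and both jars still on the deck at (352,118) and (417,113). Now the jar at (661,22).

```bash
python3 -m jog '{"gripper":[6.8,6.8,6.8,6.8,6.8,6.8,6.8,6.8,6.8,6.8],"offset":[[-26.9,-27,1],[-26.9,-27,1],[-26.9,-27,1],[-26.9,-27,1],[-26.9,-27,1],[-26.9,-27,1],[-26.9,-27,1],[-26.9,-27,1],[-26.9,-27,1],[-26.9,-27,1]],"twist":[[0,0,70.5],[0,0,70.5],[0,0,70.5],[0,0,70.5],[0,0,70.5],[0,0,70.5],[0,0,70.5],[0,0,70.5],[0,0,70.5],[0,0,70.5]]}' 15; python3 -m jog '{"gripper":[6.8],"offset":[[0,0,0]],"twist":[[0,0,0]]}'; python3 - <<'E'
from h import *
go(660.5,23,140,4); t=capture("top"); print(cyan(t,70))
E
```

```text
time: 28.25
position: [662.7, 17.5, 332.9]
tcp_rot: [[-0.059, 0.998, -0.001], [0.998, 0.059, -0.002], [-0.002, -0.001, -1.0]]
contact_force: [-0.2, 0.3, 0.5]
gripper_width: 68.0
time: 28.33
position: [661.3, 20.1, 332.8]
tcp_rot: [[-0.061, 0.998, -0.002], [0.998, 0.061, -0.0], [-0.0, -0.002, -1.0]]
contact_force: [-1.0, 0.7, -0.5]
gripper_width: 68.0
grasp [660.9  20.  161.8] yaw 3.5 -> offset cm [ 0.3  -0.06  2.18] twist z -0.5 rows>=0.5 F [-1.   0.7 -0.5] w 68.0 t 28.3
[]
```

```bash
python3 -m jog '{"gripper":[6.8,6.8,6.8,6.8],"offset":[[0.2,-0.1,2],[0.2,-0.1,2.2],[0.2,-0.1,2.2],[0.2,-0.1,2.2]],"twist":[[0,0,0],[0,0,0],[0,0,0],[0,0,0]]}' 15; python3 - <<'E'
from h import *
w=capture("wrist"); save("w15",w); print(cyan(w,70)); go(660.5,22.5,63,4)
E
```

```text
time: 28.72
position: [659.1, 25.8, 312.8]
tcp_rot: [[-0.072, 0.997, -0.001], [0.997, 0.072, 0.0], [0.0, -0.001, -1.0]]
contact_force: [-0.2, -0.7, -0.7]
gripper_width: 67.5
[([319.8, 213.0], 2715, [659.0, 26.0]), ([319.1, 273.2], 545, [662.0, -28.0]), ([319.5, 313.1], 248, [665.0, -68.0])]
grasp [659.4  25.6 142.4] yaw 4.1 -> offset cm [-0.32  0.09  7.94] twist z 0.1 rows>=1.9 F [0.1 0.8 0.4] w 67.7 t 28.8
```

View pics/w15.png

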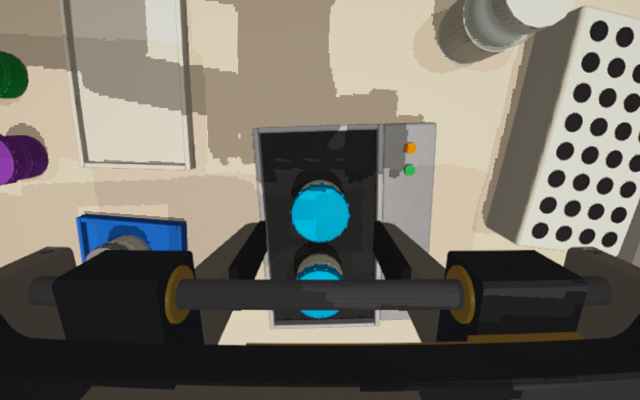

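The cap at (320,213) is centred between the fingers. Gripping.

```bash
python3 -m jog '{"gripper":[6.8,6.8,6.8,4,4,4,4,4,4],"offset":[[-0.1,0.05,3],[-0.1,0.05,6],[-0.1,0.05,7.8],[-0.1,0.05,7.8],[-0.1,0.05,7.8],[-0.1,0.05,7.8],[-0.1,0.05,7.8],[-0.1,0.05,7.8],[-0.1,0.05,7.8]],"twist":[[0,0,0],[0,0,0],[0,0,0],[0,0,0],[0,0,0],[0,0,0],[0,0,0],[0,0,0],[0,0,0]]}' 15; python3 - <<'E'
from h import *
go(465,175,140,-2)
E
```

```text
time: 29.52
position: [660.8, 23.8, 236.8]
tcp_rot: [[-0.068, 0.998, 0.003], [0.998, 0.068, 0.0], [0.0, 0.003, -1.0]]
contact_force: [-0.8, 0.3, 6.9]
gripper_width: 47.9
grasp [661.3  23.8  65.8] yaw 3.9 -> offset cm [ 16.42 -18.48  -7.47] twist z 5.9 rows>=6.2 F [-0.8  0.3  6.9] w 47.9 t 29.5
```

```bash
python3 -m jog '{"gripper":[4,4,4,4,4,4,4,4,4,4],"offset":[[0,0,-2],[0,0,-5],[0,0,-7.5],[5,-5,-7.5],[16.4,-18.4,-7.5],[16.4,-18.4,-7.5],[16.4,-18.4,-7.5],[16.4,-18.4,-7.5],[16.4,-18.4,-7.5],[16.4,-18.4,-7.5]],"twist":[[0,0,0],[0,0,0],[0,0,0],[0,0,2],[0,0,2],[0,0,2],[0,0,2],[0,0,2],[0,0,2],[0,0,2]]}' 15;  python3 -m jog '{"gripper":[4,4],"offset":[[0,0,0],[0,0,0]],"twist":[[0,0,0],[0,0,0]]}'; python3 - <<'E'
from h import *
w=capture("wrist"); save("w16",w); go(466,175,42.5,2)
E
```

```text
time: 30.35
position: [460.4, 176.9, 310.0]
tcp_rot: [[-0.036, 0.999, -0.003], [0.999, 0.036, 0.0], [0.0, -0.003, -1.0]]
contact_force: [-0.1, -0.2, -1.7]
gripper_width: 48.1
time: 30.52
position: [465.8, 174.9, 310.7]
tcp_rot: [[-0.035, 0.999, 0.002], [0.999, 0.035, 0.0], [0.0, 0.002, -1.0]]
contact_force: [0.1, -0.2, -1.1]
gripper_width: 47.6
grasp [466.5 174.7 139.6] yaw 1.9 -> offset cm [ 0.04 -0.04  9.71] twist z -0.1 rows>=2.3 F [-0.9  0.1 -0. ] w 47.8 t 30.6
```

View pics/w16.png

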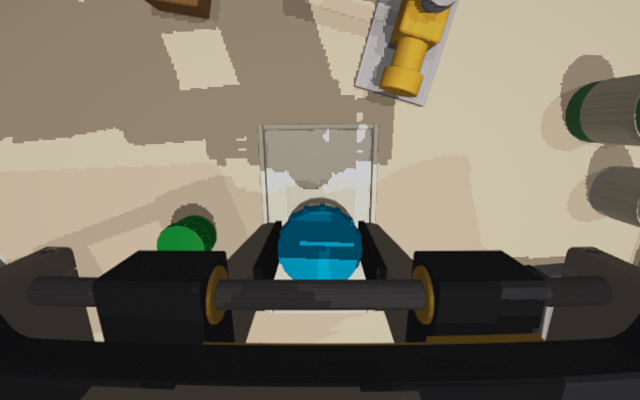

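The jar (320,245) is over the white tray and centred; the green jar (180,238) is well clear. Placing.

```bash
python3 -m jog '{"gripper":[4,4,4,4,4,4],"offset":[[0,0,3],[0,0,6],[0,0,8.5],[0,0,9.6],[0,0,9.8],[0,0,9.8]],"twist":[[0,0,0],[0,0,0],[0,0,0],[0,0,0],[0,0,0],[0,0,0]]}' 15; python3 -m jog '{"gripper":[6.8,6.8,6.8,6.8,6.8,6.8,6.8,6.8],"offset":[[0,0,0],[0,0,0],[0,0,0],[0,0,-0.1],[0,0,-4],[0,0,-8],[0,0,-11],[0,0,-11]],"twist":[[0,0,0],[0,0,0],[0,0,0],[0,0,0],[0,0,0],[0,0,0],[0,0,0],[0,0,0]]}' 15; python3 - <<'E'
from h import *
t=capture("top"); print(cyan(t,70)); save("t17",t)
go(665,-50,140,4)
E
```

```text
time: 31.07
position: [466.0, 174.0, 211.3]
tcp_rot: [[-0.032, 0.999, -0.002], [0.999, 0.032, -0.001], [-0.001, -0.002, -1.0]]
contact_force: [0.7, -0.6, -2.1]
gripper_width: 47.6
time: 31.73
position: [467.2, 175.5, 328.0]
tcp_rot: [[-0.034, 0.999, 0.009], [0.999, 0.034, 0.003], [0.003, 0.009, -1.0]]
contact_force: [0.4, 0.7, -0.1]
gripper_width: 68.0
[([350.9, 158.6], 272, [666.0, -52.0])]
grasp [467.6 175.6 154.4] yaw 1.9 -> offset cm [-23.18  19.08   1.52] twist z -2.1 rows>=7.2 F [-0.6  0.3 -1.3] w 68.2 t 31.8
```

```bash
python3 -m jog '{"gripper":[6.8,6.8,6.8,6.8,6.8,6.8,6.8,6.8,6.8,6.8],"offset":[[-23.1,19,0],[-23.1,19,0],[-23.1,19,0],[-23.1,19,0],[-23.1,19,0],[-23.1,19,1.5],[-23.1,19,1.5],[-23.1,19,1.5],[-23.1,19,1.5],[-23.1,19,1.5]],"twist":[[0,0,-2],[0,0,-2],[0,0,-2],[0,0,-2],[0,0,-2],[0,0,-2],[0,0,-2],[0,0,-2],[0,0,-2],[0,0,-2]]}' 15;  python3 - <<'E'
from h import *
w=capture("wrist"); save("w18",w); print(cyan(w,70)); go(665,-49,64,4); t=capture("top"); print(cyan(t,46)); save("t18",t,(170,110,510,290),2.3)
E
```

```text
time: 32.62
position: [662.1, -49.6, 305.4]
tcp_rot: [[-0.067, 0.998, -0.003], [0.998, 0.067, 0.001], [0.001, -0.003, -1.0]]
contact_force: [-0.2, -0.1, 0.3]
gripper_width: 68.1
[([322.5, 213.7], 2896, [663.0, -48.0])]
grasp [661.5 -48.8 135. ] yaw 3.9 -> offset cm [-0.03  0.33  7.1 ] twist z -0.1 rows>=1.7 F [0.1 0.3 0.6] w 67.9 t 32.7
[([266.8, 235.1], 233, [468.0, 172.0])]
```

View pics/w18.png

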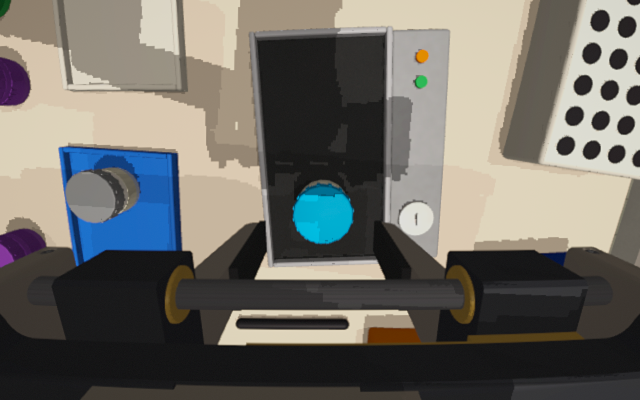

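View pics/t18.png

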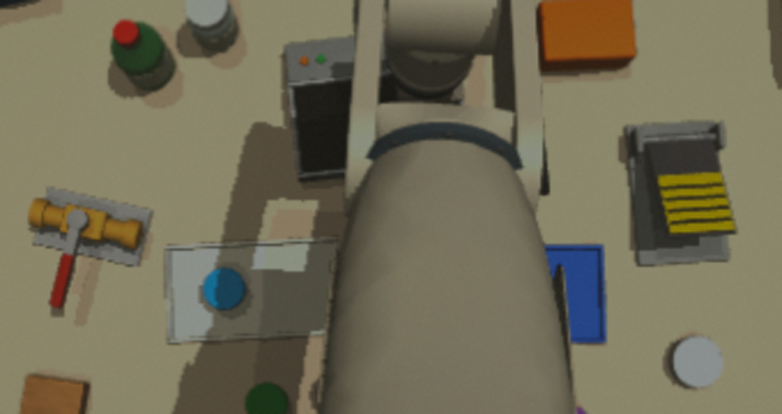

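Jar 1 is in the white tray (top crop 223,289). The lever is across the pipe, and the last jar (322,213) is centred between the fingers.

```bash
python3 -m jog '{"gripper":[6.8,6.8,6.8,4,4,4,4,4,4],"offset":[[0,0.3,3],[0,0.3,6],[0,0.3,7],[0,0.3,7],[0,0.3,7],[0,0.3,7],[0,0.3,7],[0,0.3,7],[0,0.3,7]],"twist":[[0,0,0],[0,0,0],[0,0,0],[0,0,0],[0,0,0],[0,0,0],[0,0,0],[0,0,0],[0,0,0]]}' 15; python3 - <<'E'
from h import *
go(468,103,140,2)
E
```

```text
time: 33.47
position: [666.5, -49.4, 238.8]
tcp_rot: [[-0.068, 0.998, 0.002], [0.998, 0.068, 0.0], [0.0, 0.002, -1.0]]
contact_force: [-1.2, 0.9, 8.1]
gripper_width: 47.6
grasp [666.9 -49.4  67.8] yaw 3.9 -> offset cm [ 16.56 -18.75  -7.27] twist z 1.9 rows>=6.2 F [-1.2  0.9  8.1] w 47.6 t 33.5
```

```bash
python3 -m jog '{"gripper":[4,4,4,4,4,4,4,4,4,4],"offset":[[0,0,-2],[0,0,-5],[0,0,-7.3],[5,-5,-7.3],[16.5,-18.7,-7.3],[16.5,-18.7,-7.3],[16.5,-18.7,-7.3],[16.5,-18.7,-7.3],[16.5,-18.7,-7.3],[16.5,-18.7,-7.3]],"twist":[[0,0,0],[0,0,0],[0,0,0],[0,0,2],[0,0,2],[0,0,2],[0,0,2],[0,0,2],[0,0,2],[0,0,2]]}' 15;  python3 -m jog '{"gripper":[4,4],"offset":[[0,0,0],[0,0,0]],"twist":[[0,0,0],[0,0,0]]}'; python3 - <<'E'
from h import *
w=capture("wrist"); save("w19",w); go(468,103,44.5,2)
E
```

```text
time: 34.3
position: [462.6, 104.4, 309.8]
tcp_rot: [[-0.035, 0.999, -0.004], [0.999, 0.035, 0.0], [0.0, -0.004, -1.0]]
contact_force: [0.3, 0.4, -1.7]
gripper_width: 47.7
time: 34.47
position: [468.6, 102.4, 310.8]
tcp_rot: [[-0.034, 0.999, 0.002], [0.999, 0.034, 0.0], [0.0, 0.002, -1.0]]
contact_force: [0.3, -0.7, -1.2]
gripper_width: 47.7
grasp [469.4 102.1 139.6] yaw 1.9 -> offset cm [ 0.09 -0.12  9.51] twist z -0.1 rows>=2.3 F [ 0.7  0.7 -0.1] w 47.7 t 34.5
```

View pics/w19.png

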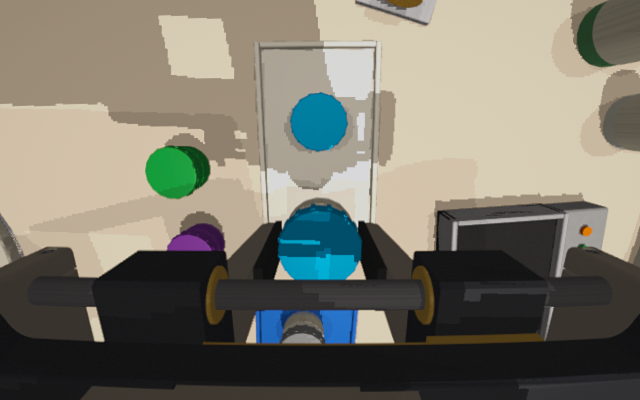

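Held jar (320,245) is over the tray beside jar 1 (319,122). Placing.

```bash
python3 -m jog '{"gripper":[4,4,4,4,4,4],"offset":[[0,0,3],[0,0,6],[0,0,8.5],[0,0,9.4],[0,0,9.6],[0,0,9.6]],"twist":[[0,0,0],[0,0,0],[0,0,0],[0,0,0],[0,0,0],[0,0,0]]}' 15; python3 -m jog '{"gripper":[6.6,6.6,6.6,6.6,6.6,6.6,6.6,6.6],"offset":[[0,0,0],[0,0,0],[0,0,0],[0,0,-0.1],[0,0,-4],[0,0,-8],[0,0,-12],[0,0,-12]],"twist":[[0,0,0],[0,0,0],[0,0,0],[0,0,0],[0,0,0],[0,0,0],[0,0,0],[0,0,0]]}' 15; python3 - <<'E'
from h import *
go(520,-60,180,0)
E
```

```text
time: 35.02
position: [468.7, 101.6, 213.5]
tcp_rot: [[-0.032, 0.999, -0.002], [0.999, 0.032, -0.0], [-0.0, -0.002, -1.0]]
contact_force: [0.1, -0.1, -0.1]
gripper_width: 47.7
time: 35.68
position: [470.4, 102.8, 341.1]
tcp_rot: [[-0.034, 0.999, 0.011], [0.999, 0.034, 0.002], [0.002, 0.011, -1.0]]
contact_force: [1.5, -0.5, 0.7]
gripper_width: 66.0
grasp [472.2 103.2 170.1] yaw 1.9 -> offset cm [-16.43   4.42  -0.98] twist z 1.9 rows>=4.1 F [ 1.5 -0.5  0.7] w 66.0 t 35.7
```

Move the arm aside to see everything.

```bash
python3 -m jog '{"gripper":[6.6,6.6,6.6,6.6,6.6,6.6,6.6,6.6,6.6,6.6],"offset":[[-28,2,-2],[-28,2,-2],[-28,2,-2],[-28,2,-2],[-28,2,-2],[-28,2,-2],[-28,2,-2],[-28,2,-2],[-28,2,-2],[-28,2,-2]],"twist":[[0,0,0],[0,0,0],[0,0,0],[0,0,0],[0,0,0],[0,0,0],[0,0,0],[0,0,0],[0,0,0],[0,0,0]]}' 15; python3 - <<'E'
from h import *
t=capture("top"); print(cyan(t,46)); save("t20",t); s=capture("scene"); save("s20",s,(150,110,450,320),2.6)
c=np.array([467,140]); ay=np.array([-.034,.999]); ax=np.array([.999,.034])
for q in cyan(t,46): d=np.array(q[2])-c; print("tray xy",(d@ax).round(1),(d@ay).round(1))
E
```

```text
time: 36.52
position: [497.1, -176.6, 353.8]
tcp_rot: [[-0.033, 0.999, -0.001], [0.999, 0.033, 0.0], [0.001, -0.0, -1.0]]
contact_force: [-0.3, -0.6, -0.1]
gripper_width: 66.1
[([267.0, 235.1], 237, [468.0, 172.0]), ([294.4, 233.9], 239, [470.0, 99.0])]
tray xy 2.1 31.9
tray xy 1.6 -41.1
```

View pics/t20.png

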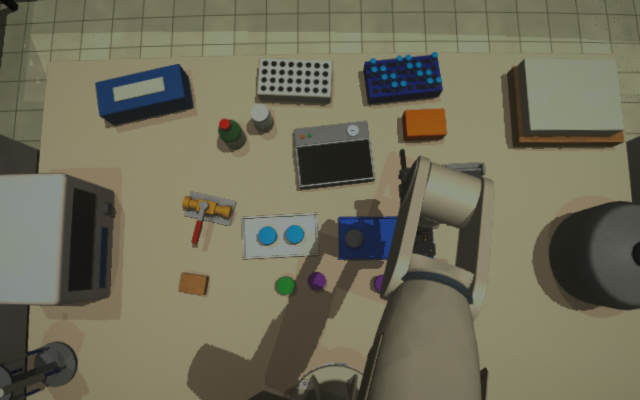

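View pics/s20.png

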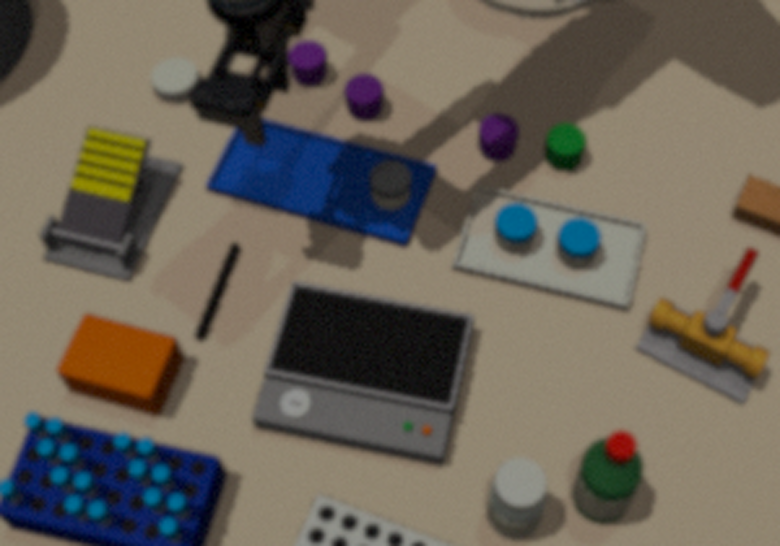

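Both blue-capped jars stand upright in the white tray (top view 267,235 and 294,234). The grey jar is in the blue tray, the lever is shut, the treadle is up and the other things look unmoved. Handing in.

```bash
python3 -m jog '{"gripper":[6.6,6.6,6.6],"offset":[[0,0,0],[0,0,0],[0,0,0]],"twist":[[0,0,0],[0,0,0],[0,0,0]]}'; python3 -c "
from h import *
t=capture('top'); print(cyan(t,46)); print(close_job())"
```

```text
time: 36.87
position: [497.5, -176.1, 354.0]
tcp_rot: [[-0.035, 0.999, -0.0], [0.999, 0.035, -0.0], [-0.0, -0.0, -1.0]]
contact_force: [0.5, 0.1, -0.0]
gripper_width: 66.0
[([267.0, 235.1], 236, [468.0, 172.0]), ([294.4, 233.9], 239, [470.0, 99.0])]
the job is handed in; nothing more can be done
None
```

I carried out the whole sequence and handed the job in at about 37 s; no verdict was reported.

I shut the valve against its stop and stood both blue-capped jars on the deck; only two were present in this run. I then opened the valve to its stop and held the treadle down at about 30 N for more than 1.3 s. After releasing it I shut the valve again and moved both jars to the white tray.

**Last checks:** the jars sit at about (2, 32) and (2, −41) mm from the white tray's centre and look upright. The grey-capped jar is in the blue tray, the lever is across the pipe, the treadle is up, and nothing else looks moved.

**Failed or disagreed:**
- The jar detector missed jars and once mistook the stock jar for one, so I found the jars by cap colour.
- Each time I gripped a jar there was an unexplained upward force of 6 to 8 N.
- The two cameras disagreed by up to about 5 mm on position, well inside the limits.

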